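# Build up the bender's roller stack

## Task

Set up the bar bender: snap the steel pin forward out of its spring clip (do not lift it out upwards) and stand it fully down in the hole of the bender base. Then thread onto the pin, one after another, the wide flat disc, the grooved roller and last the small collar, each lowered, not dropped, until it rests flat on the one below. Let go of everything, and do not push the tape measure, the square or the clamp about.

Things in the scene. Friction and masses are not known exactly. Their poses are not given: they have to be found in the camera images.
- base: Bender base, fixed: grey steel block 110 x 110 x 36 mm high with four flush dark bolt heads at its corners. Origin: centre of its underside, on the socket's axis; z up. In the middle of its top is a blind round socket 18 mm in diameter, with a 4 mm chamfer at its mouth and its floor at z = 6 mm (30 mm deep). Base and clip may be on either side of the table.
- clip: Fixed sprung C-clip: foot plate 90 x 70 x 6 mm (x -40 to +50 mm), grey post behind (x +19 to +33, 34 mm high), two spring jaws round the upright pin at heights 14 to 32 mm. Origin: on the table, on the held pin's axis. The mouth opens along the clip's -x, away from the post, roughly to the robot. Pulled 25 mm level along -x the pin snaps out against about 5 to 10 N.
- pin: Loose round steel pin, 16 mm in diameter, 85 mm long, 0.13 kg. At first upright in the clip, its foot 6 mm above the table on the clip's plate, its top 59 mm free above the jaws. Origin: centre of its foot; z along it towards the tapered nose (last 6 mm narrow to 9 mm); foot chamfered 2 mm. Seated in the socket it stands 55 mm out of the base.
- flange: The wide flat disc: steel ring 64 mm outside diameter, 12 mm thick, with a plain 23 mm bore and six dark dots round it on its upper face, 0.26 kg, lying flat on the table. Origin: centre of its underside, z up.
- roller: The grooved roller: steel ring 50 mm outside diameter, 22 mm high, with a 10 mm wide, 5 mm deep groove round its middle (6 mm high rims above and below) and a plain 23 mm bore, 0.22 kg, standing flat on the table. Origin: centre of its underside, z up.
- collar: The small collar: steel ring 36 mm outside diameter, 16 mm high, with a plain 23 mm bore, 0.075 kg, standing flat on the table. Origin: centre of its underside, z up.
- tape: Bystander, loose: yellow tape measure with a black round top, 62 x 62 x 34 mm high. Origin: centre of its underside.
- square: Bystander, loose: flat metal square lying down, blade 120 x 25 x 6 mm along its x, stock 20 x 80 x 12 mm at its -x end towards +y. Origin: under the middle of the blade.
- clamp: Bystander, loose: red G-clamp lying flat, 100 x 60 mm frame, 14 mm high; its screw with a cross handle sticks out to 80 mm along its +x. Origin: centre of the frame, on the table.
There are look-alikes about, which are no part of the job. Leave any turquoise look-alike of the roller alone. What is shaped like the flange but green is not meant.

How it is judged:
By the outcome, as a careful person would: the job done as asked, in the order asked, and still so for the second after the job is handed in, with the robot touching nothing.
It also fails if it takes over 128 s, if anything falls off the work surface, if the arm or the gripper's body presses on something with over 40 N, if the wrist force passes 120 N, or if a joint passes its speed limit or range.

## Robot

A 6-joint arm with a two-finger parallel gripper is mounted at the origin on the work surface. World frame = base frame: x ahead of the robot, y to its left, z up, the work surface at z = 0. Lengths are in m, angles in degrees, forces in N, time in s.
With the tool pointing down it reaches from about 0.25 to 0.725 m from the base axis. Payload 9.7 kg.
Tool frame: the origin (TCP) lies on the centre line of the jaws, within the pads' length; the fingertips stand 22 mm ahead of it and the grasp point (between the pads) lies 3 mm ahead of it; z points along the fingers, y is the direction in which the jaws open and shut (so a half turn about z gives the same grasp; the last joint's range is limited). The gripper opens to 85 mm and grips with 20 to 120 N. Pads are 22 mm wide; open, the fingers measure 114 mm over their backs; the gripper's body (76 mm by 85 mm) begins 54 mm behind the grasp point. The pads swing forward as they close: fully open they stand 13 mm farther back than shut.
Start: joints at [0, 4.979, 10.078, 95.1, 0, 90], TCP at [0.55, -0, 0.253] pointing down, gripper open.
Joint ranges: [-179.16, 179.16], [-48.56, 103.87], [-65.8, 70.77], [-126.05, 130.52], [-82.76, 87.17], [-180, 180]. Speed limits (degrees/s): [127.2, 127.2, 147.25, 180, 180, 180].

## Interface

Orientations are given as [roll, pitch, yaw] about the fixed x, y, z axes, in that order (R = Rz(yaw) Ry(pitch) Rx(roll)).
In Python, from workcell import get_obs, camera, camera_params, job_done gives the robot as it stands.
- The arm moves only by the tool servo_tool, never from a script. Its argument "steps" is a list of rows, each an object of numbers: "x", "y", "z": the shift along the world's x, y, z in mm; "yaw": the turn about the world's z in degrees. A call has 1 to 12 rows; each row is the pose to reach, as a shift and turn from the pose measured when the call began; what a row does not reach only later rows make up. A row lasts 1/8 s, in which the tool goes at most 62.5 mm and 10.7 degrees, less where a joint would pass 70% of its speed; a pose out of reach is approached as far as the arm can. A call with a gripper value outside its range is refused whole. "grip" is the finger opening in mm, from 0 to 85.4, set as the call begins (left out, the last holds). The fingers move at their own pace and stop on an object; "grip_force" is the grip in N (left out, the last holds). Time passes only in rows, so rows that repeat a pose let the fingers close. It gives the time, the measured TCP pose, the force and the opening at its end, in the units of the state.
- get_obs(): the state, without advancing time (a new reading comes with each control period).
- camera(name): name is "scene" or "side" or "wrist"; returns (picture, depth): 400x640x3 uint8, red, green, blue; 400x640 float32, m along the optical axis (not along the pixel's ray), 0 where there is no reading.
- camera_params(name): a dict with "intrinsics" (3x3 intrinsics, pixels), "rvec" (rotation vector, rad) and "tvec" (3), from world to camera coordinates, as OpenCV has them; the wrist camera has in their place "hand_eye" (4x4, takes a point from camera to tool coordinates, whose origin is the TCP and whose axes are the flange's). Camera axes: x right, y down, z forward; pixel columns grow to the right and rows downward; lengths in m; the calibration is good to about 2 mm. A picture is of the moment at which its call begins: read the wrist's pose just before it. camera_params takes no time and is no camera call.
- job_done(): hands the job in, once; it reports no verdict.
The state is a dict: "time": time; "q": joint angles; "qd": joint speeds; "joint_efforts": joint torques, N m; "ee_pos": TCP position; "tcp_rot": TCP orientation; "wrist_force": force on the tool from outside, world axes, zero at the start; "torque": the same for the moment, N m; "opening": finger opening in m.
Only numpy, scipy, OpenCV 4.12 (cv2) and the standard library are available. Lean on these libraries where they do the work, as an engineer would, in place of code of your own. Each camera call takes 0.05 s, during which the arm holds its last target.

## Working session

There is one attempt and no reset: what is moved stays moved. The work goes in short steps, Python scripts to look and compute and a tool call to move; the robot and the scene stay as the last step left them, time stands still between calls to the robot, and variables do not carry over. Pictures are saved under pics/ and viewed, and the job is handed in when it is done.

Besides the shell and the picture viewer there is one more tool, called after ">>>" in YAML: its name, and indented under it one key for each argument. servo_tool: Moves the arm, as the interface text tells. Its arguments: {"type":"object","properties":{"steps":{"type":"array"},"grip":{"type":"number"},"grip_force":{"type":"number"}},"required":["steps"]}

```bash
ls; mkdir -p pics
cat > h.py <<'E'
import numpy as np, cv2
from workcell import get_obs, camera, camera_params, job_done
def save(n,img): cv2.imwrite(f'pics/{n}.png',img[:,:,::-1])
E
python3 - <<'E'
from h import *
o=get_obs(); print(o)
for n in ['scene','side','wrist']:
    i,d=camera(n); p=camera_params(n); print(n,p); save('a_'+n,i); np.savez('a_'+n,i=i,d=d)
E
```

```text
pics
{'time': 0.0, 'q': array([1.16209644e-03, 5.01147191e+00, 1.00315867e+01, 9.50987567e+01,
       1.45210577e-03, 9.00010344e+01]), 'qd': array([ 0.03528523, -0.00634456, -0.03510854,  0.03997024,  0.05853708,
        0.0773261 ]), 'joint_efforts': array([ 7.68234549e-04, -5.20392072e+01,  4.64802504e+01,  1.63646933e-02,
        2.23589603e-05, -6.77332673e-05]), 'ee_pos': array([5.49789832e-01, 1.78165413e-05, 2.52553797e-01]), 'tcp_rot': array([-1.79921358e+02, -1.45068466e-03,  9.00001257e+01]), 'wrist_force': array([ 0.47590428,  0.21487899, -0.04767547]), 'torque': array([ 0.0329886 , -0.05845669,  0.05090775]), 'opening': 0.08526716574993105}
scene {'intrinsics': array([[383.0157897 ,   0.        , 311.9222943 ],
       [  0.        , 383.0157897 , 197.77061975],
       [  0.        ,   0.        ,   1.        ]]), 'rvec': array([ 1.8431642 ,  1.94560969, -0.59153746]), 'tvec': array([ 0.03389902, -0.45613522,  1.08465681])}
side {'intrinsics': array([[396.96672546,   0.        , 313.97693016],
       [  0.        , 396.96672546, 203.16657553],
       [  0.        ,   0.        ,   1.        ]]), 'rvec': array([ 0.06039308, -2.76602763,  1.43574414]), 'tvec': array([0.56421906, 0.0359957 , 0.82240505])}
wrist {'intrinsics': array([[305.8764085 ,   0.        , 318.41858077],
       [  0.        , 305.8764085 , 201.64695322],
       [  0.        ,   0.        ,   1.        ]]), 'hand_eye': array([[-6.26417902e-04, -9.53119383e-01, -3.02593870e-01,
         7.60904287e-02],
       [ 9.99999785e-01, -6.55031230e-04, -6.92282980e-06,
        -1.49737911e-04],
       [-1.91610152e-04, -3.02593809e-01,  9.53119588e-01,
        -1.20003851e-01],
       [ 0.00000000e+00,  0.00000000e+00,  0.00000000e+00,
         1.00000000e+00]])}
```

View pics/a_scene.png

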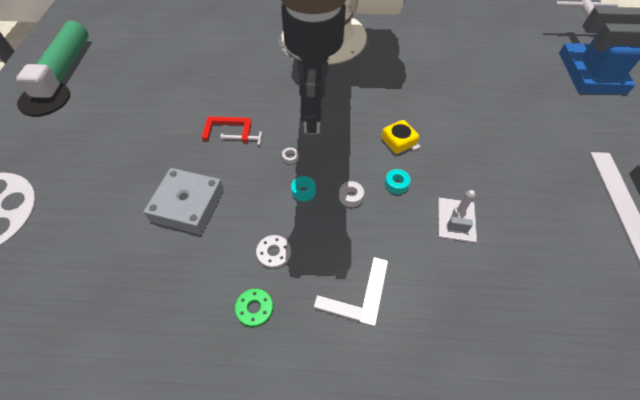

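View pics/a_side.png

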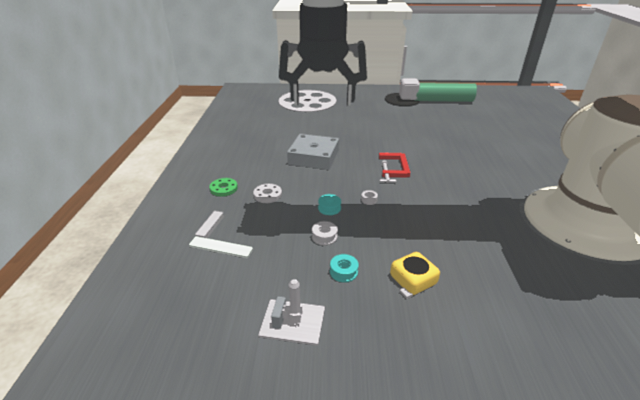

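View pics/a_wrist.png

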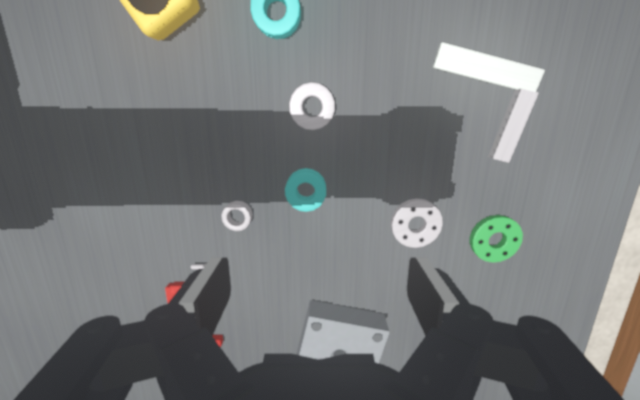

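Candidates (scene pixels):
- Flange: white disc with dots (273,251). The green one (254,307) is not meant.
- Roller: white ring (351,194). The turquoise ones (303,189) and (398,181) are left alone.
- Collar: small white ring (290,156).
- Pin and clip: (470,195) and (458,219).
- Base socket: (184,195).

Next I'll check crops and measure.

```bash
cat >> h.py <<'E'
from scipy.spatial.transform import Rotation as Ro
def cam(n,o=None):
    p=camera_params(n); K=np.array(p['intrinsics'])
    if n=='wrist':
        o=o or get_obs()
        T=np.eye(4); T[:3,:3]=Ro.from_euler('xyz',o['tcp_rot'],degrees=True).as_matrix(); T[:3,3]=o['ee_pos']
        M=T@np.array(p['hand_eye']); return K,M[:3,:3],M[:3,3]
    R=cv2.Rodrigues(np.array(p['rvec']))[0]; return K,R.T,-R.T@np.array(p['tvec'])
def ray(c,uv):
    K,R,t=c; d=R@np.linalg.inv(K)@np.array([uv[0],uv[1],1.]); return t,d/np.linalg.norm(d)
def plane(c,uv,z):
    t,d=ray(c,uv); return t+d*(z-t[2])/d[2]
def tri(rs):
    A=np.zeros((3,3));b=np.zeros(3)
    for t,d in rs:
        P=np.eye(3)-np.outer(d,d);A+=P;b+=P@t
    x=np.linalg.solve(A,b); return x,[1000*np.linalg.norm((np.eye(3)-np.outer(d,d))@(x-t)) for t,d in rs]
def proj(c,X):
    K,R,t=c; q=K@(R.T@(np.array(X)-t)); return q[:2]/q[2]
def depthpts(c,d):
    K,R,t=c; v,u=np.mgrid[0:400,0:640]; q=np.stack([(u-K[0,2])/K[0,0]*d,(v-K[1,2])/K[1,1]*d,d],-1); return q@R.T+t
E
python3 - <<'E'
from h import *
o=get_obs()
C={n:cam(n) for n in ['scene','side','wrist']}
I={n:np.load(f'a_{n}.npz') for n in C}
# approx positions from scene pixels at z
for nm,uv,z in [('flange',(273,251),.012),('roller',(351,194),.022),('collar',(290,156),.016),('socket',(184,195),.036),('pintop',(471,194),.091),('clipfoot',(458,219),.006)]:
    X=plane(C['scene'],uv,z); P=depthpts(C['scene'],I['scene']['d'])[uv[1],uv[0]]
    print(nm,X.round(4),'depthpt',P.round(4),'side',proj(C['side'],X).round(0),'wrist',proj(C['wrist'],X).round(0))
def crop(n,u,v,w,h,s): return cv2.resize(I[n]['i'][v-h:v+h,u-w:u+w],None,fx=s,fy=s,interpolation=cv2.INTER_CUBIC)
a=np.hstack([crop('scene',460,208,40,40,5),crop('side',290,312,40,40,5)])
b=np.hstack([crop('scene',184,200,40,40,5),crop('scene',310,205,55,55,400/110)])
b=cv2.resize(b,(800,400));save('crop1',a);save('crop2',b)
E
```

```text
flange [ 0.6774 -0.0679  0.012 ] depthpt [ 6.718e-01 -6.960e-02  2.000e-04] side [266. 191.] wrist [419. 224.]
roller [0.5501 0.0742 0.022 ] depthpt [ 0.5346  0.0761 -0.0007] side [320. 228.] wrist [319. 106.]
collar [ 0.4541 -0.0559  0.016 ] depthpt [ 0.4409 -0.0579  0.    ] side [365. 194.] wrist [242. 216.]
socket [ 0.5791 -0.2504  0.036 ] depthpt [ 0.5694 -0.257   0.0212] side [313. 145.] wrist [340. 354.]
pintop [0.5862 0.2799 0.091 ] depthpt [0.5858 0.2802 0.0904] side [290. 280.] wrist [ 372. -212.]
clipfoot [0.5872 0.2834 0.006 ] depthpt [0.6046 0.2719 0.0345] side [291. 320.] wrist [ 358. -127.]
```

View pics/crop1.png

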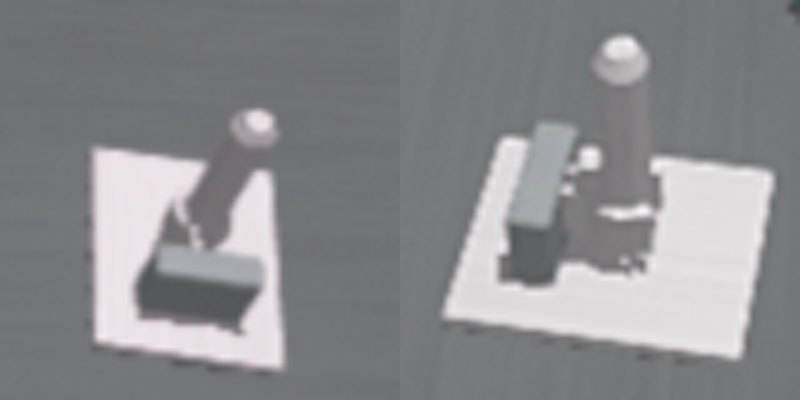

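View pics/crop2.png

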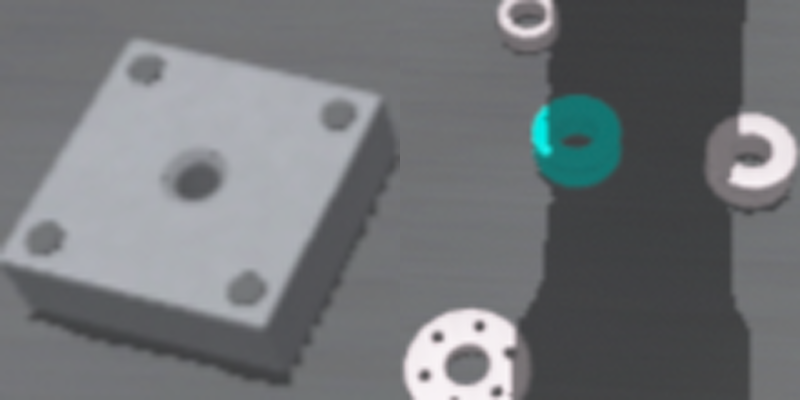

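The crops show the pin upright with the post beyond it, the plain white flange, roller and collar, and the base socket at about (184,195). Next I'll measure each object in all three views.

```bash
cat >> h.py <<'E'
def topcircle(c,d,xy,rad,zlo,zhi):
    P=depthpts(c,d); m=(d>0)&(np.hypot(P[...,0]-xy[0],P[...,1]-xy[1])<rad)&(P[...,2]>zlo)&(P[...,2]<zhi)
    Q=P[m]
    if len(Q)<8: return None
    (x,y),r=cv2.minEnclosingCircle((Q[:,:2]*1000).astype(np.float32))
    return round(x,1),round(y,1),'r',round(r,1),'z',round(float(np.median(Q[:,2]))*1000,1),len(Q)
def ringpix(c,img,xy,z,rad):
    """outer ring contour by brightness vs table within disc, centre pixel by ellipse of bright mask"""
    pass
E
python3 - <<'E'
from h import *
C={n:cam(n) for n in ['scene','side','wrist']}
I={n:np.load(f'a_{n}.npz') for n in C}
for nm,xy,r,lo,hi in [('flange',(.677,-.068),.045,.008,.02),('roller',(.55,.074),.036,.018,.03),('collar',(.454,-.056),.03,.012,.024),('basetop',(.579,-.25),.09,.031,.045),('pintop',(.586,.28),.02,.085,.1)]:
    for n in C: print(nm,n,topcircle(C[n],I[n]['d'],xy,r,lo,hi))
# clip plate corners
sc=[(438.4,197.6),(474.4,202),(476.6,241.6),(439,236.6)]
sd=[(324.6,306.6),(318,343.4),(259,335.6),(271,299.4)]
for n,L in (('scene',sc),('side',sd)):
    X=np.array([plane(C[n],p,.006) for p in L]); print(n,(X*1000).round(1).tolist(),[round(1000*np.linalg.norm(X[i]-X[i-1]),1) for i in range(4)])
# socket triangulate
print(tri([ray(C['scene'],(184+(195-200)/5,160+180/5-1)),ray(C['side'],(313.5,145))]))
# pin top triangulation
print(tri([ray(C['scene'],(420+255/5,168+123/5)),ray(C['side'],(250+222/5,272+50/5))]))
for n in ['side']:
  P=depthpts(C[n],I[n]['d']); 
  for uv in [(296,102),(351,100),(296,98),(351,97)]: print(uv,P[uv[1],uv[0]].round(3))
  i=I[n]['i'][0:130,260:390]; save('tips',cv2.resize(i,None,fx=4,fy=4))
i=I['side']['i'][125:170,280:350]; save('bs',cv2.resize(i,None,fx=8,fy=8,interpolation=cv2.INTER_CUBIC))
E
```

```text
flange scene (674.5, -69.2, 'r', 32.2, 'z', 12.1, 761)
flange side (672.9, -65.7, 'r', 33.2, 'z', 11.7, 343)
flange wrist (674.4, -68.5, 'r', 32.0, 'z', 11.5, 1615)
roller scene (542.4, 73.3, 'r', 25.3, 'z', 21.8, 337)
roller side (542.4, 77.8, 'r', 25.1, 'z', 21.9, 291)
roller wrist (542.1, 74.5, 'r', 24.9, 'z', 21.3, 1308)
collar scene (445.7, -57.7, 'r', 18.6, 'z', 15.5, 123)
collar side (446.9, -55.1, 'r', 19.1, 'z', 15.4, 92)
collar wrist (446.2, -57.7, 'r', 17.8, 'z', 15.1, 371)
basetop scene (578.7, -254.1, 'r', 77.7, 'z', 36.2, 2725)
basetop side (578.0, -250.5, 'r', 77.1, 'z', 35.8, 888)
basetop wrist (583.1, -231.6, 'r', 63.6, 'z', 35.5, 2764)
pintop scene (581.3, 280.3, 'r', 7.5, 'z', 89.1, 51)
pintop side (581.1, 284.5, 'r', 7.7, 'z', 88.9, 75)
pintop wrist None
scene [[538.7, 251.7, 6.0], [545.6, 322.3, 6.0], [634.9, 310.6, 6.0], [628.0, 241.6, 6.0]] [np.float64(89.8), np.float64(70.9), np.float64(90.0), np.float64(69.3)]
side [[536.2, 254.1, 6.0], [544.2, 322.4, 6.0], [632.1, 312.8, 6.0], [623.6, 243.0, 6.0]] [np.float64(88.1), np.float64(68.7), np.float64(88.4), np.float64(70.3)]
(array([ 0.57773115, -0.25326949,  0.03435571]), [np.float64(0.31551453307070937), np.float64(0.31551453307092603)])
(array([0.58013962, 0.28157868, 0.08790572]), [np.float64(0.8021371236558834), np.float64(0.8021371236558498)])
(296, 102) [0.595 0.01  0.25 ]
(351, 100) [0.499 0.008 0.254]
(296, 98) [0.594 0.012 0.258]
(351, 97) [0.499 0.006 0.259]
```

View pics/tips.png

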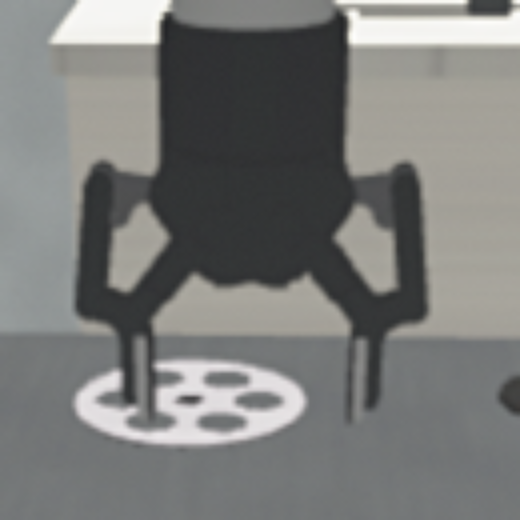

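View pics/bs.png

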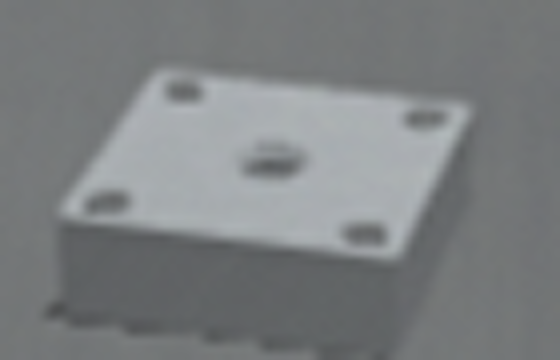

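>>> servo_tool:
  steps:
    - {"x":5,"y":47,"z":-5,"yaw":-1}
    - {"x":10,"y":94,"z":-10,"yaw":-2}
    - {"x":15,"y":141,"z":-15,"yaw":-3}
    - {"x":20,"y":188,"z":-20,"yaw":-4}
    - {"x":25,"y":235,"z":-25,"yaw":-5}
    - {"x":30,"y":282,"z":-30,"yaw":-7}
    - {"x":30,"y":282,"z":-30,"yaw":-7}
    - {"x":30,"y":282,"z":-30,"yaw":-7}
    - {"x":30,"y":282,"z":-30,"yaw":-7}

```text
time: 1.27
ee_pos: [0.58, 0.281, 0.2231]
tcp_rot: [-180.0, -0.0, 82.9]
wrist_force: [-0.7, -0.1, 0.5]
opening: 0.085
```

Run:
```python
from h import *
o=get_obs(); print(o['time'],o['ee_pos'],o['tcp_rot'])
c=cam('wrist',o)
i,d=camera('wrist'); save('b_wrist',i); np.savez('b_wrist',i=i,d=d)
for z,lo,hi in [(.091,.085,.1)]: print(topcircle(c,d,(.581,.282),.025,lo,hi))
print(proj(c,(.581,.282,.091)),topcircle(c,d,(.581,.282),.015,.04,.083))
P=depthpts(c,d)
m=((P[...,2]>.003)&(P[...,2]<.009)&(d>0)&(np.hypot(P[...,0]-.585,P[...,1]-.282)<.075)).astype(np.uint8)
r=cv2.minAreaRect((P[m>0][:,:2]*1000).astype(np.float32)); print(r)
```

```text
1.275 [0.57997415 0.28100336 0.223112  ] [-1.79959151e+02 -3.42988208e-03  8.29436821e+01]
(581.1, 281.5, 'r', 7.7, 'z', 89.0, 212)
[319.55047858 196.03725057] (580.9, 281.6, 'r', 7.9, 'z', 63.8, 168)
((585.9093017578125, 280.5431823730469), (69.92752075195312, 89.9693603515625), 83.14714050292969)
```

View pics/b_wrist.png

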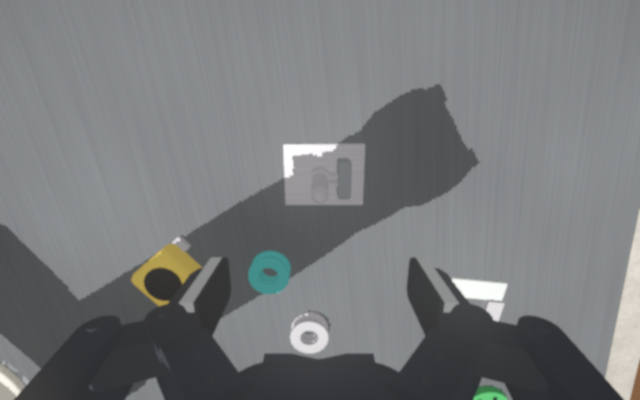

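The wrist view shows the pin at (320,185) and the clip plate at (325,175). The plate rectangle measures 70 x 90 mm at yaw -6.9°. Now I descend to the pin.

>>> servo_tool:
  steps:
    - {"x":1,"y":0,"z":-30}
    - {"x":1,"y":0,"z":-60}
    - {"x":1,"y":0,"z":-90}
    - {"x":1,"y":0,"z":-115}
    - {"x":1,"y":0,"z":-135}
    - {"x":1,"y":0,"z":-150}
    - {"x":1,"y":0,"z":-159}
    - {"x":1,"y":0,"z":-159}
    - {"x":1,"y":0,"z":-159}
  grip: 50

```text
schema error: expected keys x, y, z, yaw
```

>>> servo_tool:
  steps:
    - {"x":0}
    - {"x":0}
    - {"x":0}
    - {"x":0}
    - {"x":0}
    - {"x":0}
    - {"x":0}
    - {"x":0}
  grip: 10
  grip_force: 60

```text
schema error: expected keys x, y, z, yaw
```

All four keys are required in every row.

>>> servo_tool:
  steps:
    - {"x":1,"y":0,"z":-30,"yaw":0}
    - {"x":1,"y":0,"z":-60,"yaw":0}
    - {"x":1,"y":0,"z":-90,"yaw":0}
    - {"x":1,"y":0,"z":-115,"yaw":0}
    - {"x":1,"y":0,"z":-135,"yaw":0}
    - {"x":1,"y":0,"z":-150,"yaw":0}
    - {"x":1,"y":0,"z":-159,"yaw":0}
    - {"x":1,"y":0,"z":-159,"yaw":0}
    - {"x":1,"y":0,"z":-159,"yaw":0}
  grip: 50

```text
time: 2.45
ee_pos: [0.5814, 0.2812, 0.0651]
tcp_rot: [180.0, -0.0, 82.9]
wrist_force: [0.8, -0.4, 0.3]
opening: 0.05
```

>>> servo_tool:
  steps:
    - {"x":0,"y":0,"z":0,"yaw":0}
    - {"x":0,"y":0,"z":0,"yaw":0}
    - {"x":0,"y":0,"z":0,"yaw":0}
    - {"x":0,"y":0,"z":0,"yaw":0}
    - {"x":0,"y":0,"z":0,"yaw":0}
    - {"x":0,"y":0,"z":0,"yaw":0}
    - {"x":0,"y":0,"z":0,"yaw":0}
    - {"x":0,"y":0,"z":0,"yaw":0}
  grip: 10
  grip_force: 70

```text
time: 3.45
ee_pos: [0.5816, 0.2814, 0.0658]
tcp_rot: [179.9, -0.1, 82.9]
wrist_force: [-1.5, 0.0, 6.7]
opening: 0.0144
```

>>> servo_tool:
  steps:
    - {"x":-4,"y":0.5,"z":0,"yaw":0}
    - {"x":-8,"y":1,"z":0,"yaw":0}
    - {"x":-12,"y":1.5,"z":0,"yaw":0}
    - {"x":-16,"y":2,"z":0,"yaw":0}
    - {"x":-20,"y":2.4,"z":0,"yaw":0}
    - {"x":-24,"y":2.9,"z":0,"yaw":0}
    - {"x":-28,"y":3.4,"z":0,"yaw":0}
    - {"x":-32,"y":3.9,"z":0,"yaw":0}
    - {"x":-38,"y":4.6,"z":0,"yaw":0}
    - {"x":-46,"y":5.6,"z":0,"yaw":0}
    - {"x":-46,"y":5.6,"z":0,"yaw":0}

```text
time: 4.82
ee_pos: [0.5344, 0.287, 0.0653]
tcp_rot: [-180.0, -0.1, 83.0]
wrist_force: [-0.9, 0.7, -1.2]
opening: 0.0141
```

Run:
```python
from h import *
i,d=camera('side'); save('c_side',cv2.resize(i[200:370,200:400],None,fx=4,fy=3.5))
i,d=camera('scene'); save('c_scene',cv2.resize(i[110:270,380:530],None,fx=4,fy=3.7))
```

```text
(no output)
```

View pics/c_side.png

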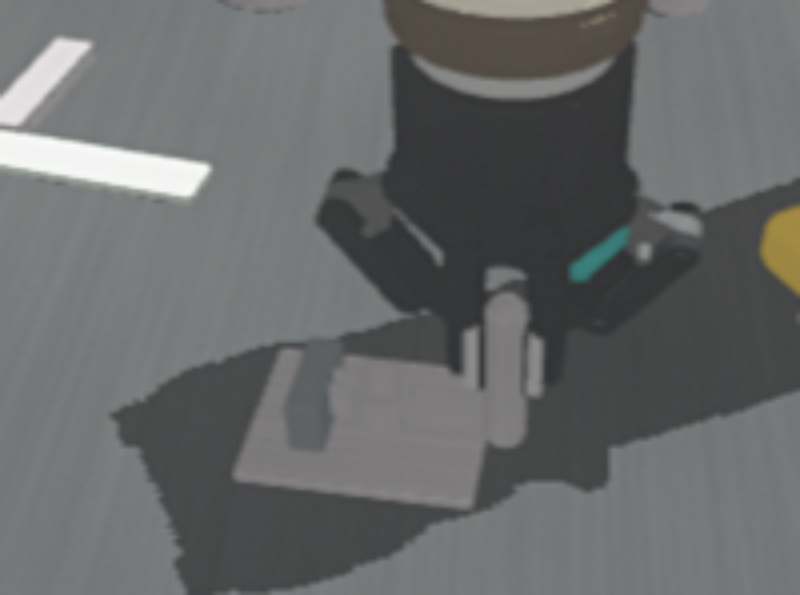

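View pics/c_scene.png

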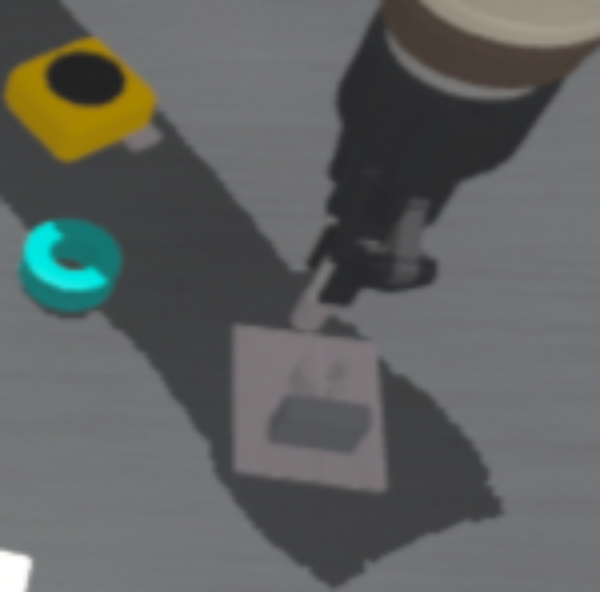

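The side and scene crops show the pin out of the clip, upright between the pads. Now I lift it and carry it to the base.

>>> servo_tool:
  steps:
    - {"x":0,"y":0,"z":25,"yaw":0}
    - {"x":0,"y":0,"z":55,"yaw":0}
    - {"x":0,"y":-10,"z":80,"yaw":1}
    - {"x":0,"y":-50,"z":95,"yaw":2}
    - {"x":5,"y":-90,"z":95,"yaw":3}
    - {"x":10,"y":-130,"z":95,"yaw":4}
    - {"x":10,"y":-170,"z":95,"yaw":5}
    - {"x":15,"y":-210,"z":95,"yaw":6}
    - {"x":20,"y":-250,"z":95,"yaw":7}
    - {"x":20,"y":-290,"z":95,"yaw":7}
    - {"x":25,"y":-330,"z":95,"yaw":7}

```text
time: 6.3
ee_pos: [0.5598, -0.0444, 0.1602]
tcp_rot: [-180.0, -0.1, 90.0]
wrist_force: [0.8, 0.4, -1.2]
opening: 0.0145
```

>>> servo_tool:
  steps:
    - {"x":3,"y":-45,"z":0,"yaw":0}
    - {"x":6,"y":-90,"z":0,"yaw":0}
    - {"x":10,"y":-135,"z":0,"yaw":0}
    - {"x":14,"y":-180,"z":0,"yaw":0}
    - {"x":18,"y":-225,"z":0,"yaw":0}
    - {"x":20,"y":-255,"z":0,"yaw":0}
    - {"x":20,"y":-275,"z":0,"yaw":0}
    - {"x":20,"y":-275,"z":0,"yaw":0}
    - {"x":20,"y":-275,"z":0,"yaw":0}
    - {"x":20,"y":-275,"z":0,"yaw":0}

```text
time: 7.55
ee_pos: [0.58, -0.3184, 0.1605]
tcp_rot: [-180.0, -0.1, 90.0]
wrist_force: [0.8, -0.0, -1.3]
opening: 0.0144
```

Run:
```python
from h import *
o=get_obs(); print(o['time'],o['ee_pos'],o['tcp_rot'],o['opening'])
c=cam('wrist',o)
i,d=camera('wrist'); save('d_wrist',i); np.savez('d_wrist',i=i,d=d,c=np.array(c,dtype=object))
print(proj(c,(.578,-.253,.036)))
P=depthpts(c,d)
u,v=proj(c,(.578,-.253,.036)).astype(int)
m=(P[...,2]>.032)&(P[...,2]<.04)&(np.hypot(P[...,0]-.578,P[...,1]+.253)<.09)
print(cv2.minAreaRect((P[m][:,:2]*1000).astype(np.float32)), np.median(P[m][:,2]))
# hole: depth points low near
h=(P[...,2]<.030)&(np.hypot(P[...,0]-.578,P[...,1]+.253)<.02); print(h.sum())
i2=cv2.resize(i[max(0,v-50):v+50,u-65:u+65],None,fx=6,fy=6,interpolation=cv2.INTER_CUBIC);save('d_crop',i2);print(u,v)
```

```text
7.55 [ 0.57999942 -0.31835739  0.160474  ] [-1.79992855e+02 -7.58799232e-02  9.00250264e+01] 0.014373026213713794Traceback (most recent call last):
  File "<stdin>", line 4, in <module>
ValueError: could not broadcast input array from shape (3,3) into shape (3,)
```

View pics/d_wrist.png

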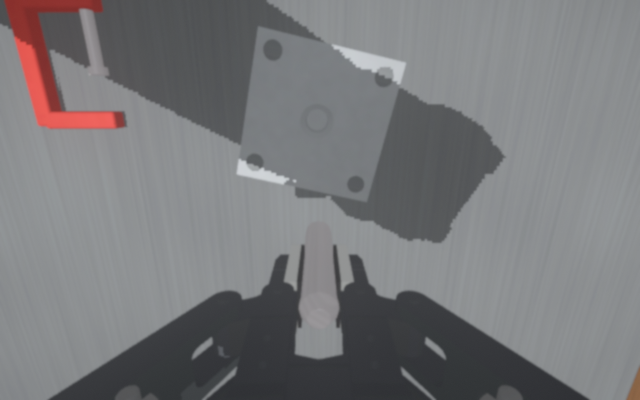

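Run:
```python
from h import *
o=get_obs(); c=cam('wrist',o)
i,d=camera('wrist'); np.savez('d_wrist',i=i,d=d)
P=depthpts(c,d)
m=(P[...,2]>.032)&(P[...,2]<.04)&(np.hypot(P[...,0]-.578,P[...,1]+.253)<.09)
print(cv2.minAreaRect((P[m][:,:2]*1000).astype(np.float32)), np.median(P[m][:,2]))
h=(P[...,2]<.030)&(P[...,2]>0.003)&(np.hypot(P[...,0]-.578,P[...,1]+.253)<.018); print(h.sum(),P[h][:,:2].mean(0) if h.any() else '')
# chamfer mouth: gray circle fit
g=cv2.cvtColor(i,cv2.COLOR_RGB2GRAY); 
print('socket@317,119',plane(c,(317,119),.036)*1000, proj(c,(.578,-.253,.036)))
# pin: points near TCP
q=(P-o['ee_pos']);mm=(np.hypot(q[...,0],q[...,1])<.013)&(d>0)
Q=P[mm]
for lo,hi in [(.1,.112),(.112,.125),(.125,.14),(.14,.16),(.16,.175),(.175,.19)]:
    s=Q[(Q[:,2]>lo)&(Q[:,2]<hi)]; 
    if len(s): print(lo,hi,len(s),(s.min(0)*1000).round(1),(s.max(0)*1000).round(1))
save('d_crop',cv2.resize(i[60:330,200:440],None,fx=2.4,fy=2.2,interpolation=cv2.INTER_CUBIC))
a,_=camera('scene');b,_=camera('side');save('d_scene',a);save('d_side',b)
```

```text
((578.42822265625, -254.18572998046875), (110.49784851074219, 110.35440063476562), 77.51264953613281) 0.03542585711949062
412 [ 0.5782705  -0.25508021]
socket@317,119 [ 578.7965685  -252.88456397   36.        ] [315.96964004 119.15485096]
0.1 0.112 133 [ 571.7 -318.6  102.7] [ 587.6 -310.5  111.9]
0.112 0.125 226 [ 571.9 -318.6  112. ] [ 587.7 -310.5  125. ]
0.125 0.14 318 [ 572.4 -317.6  125. ] [ 587.4 -310.3  140. ]
0.14 0.16 754 [ 570.6 -316.2  140. ] [ 589.1 -308.2  160. ]
0.16 0.175 968 [ 569.7 -329.   160. ] [ 590.1 -308.   175. ]
0.175 0.19 1883 [ 569.8 -329.1  175. ] [ 589.9 -308.2  190. ]
```

View pics/d_crop.png

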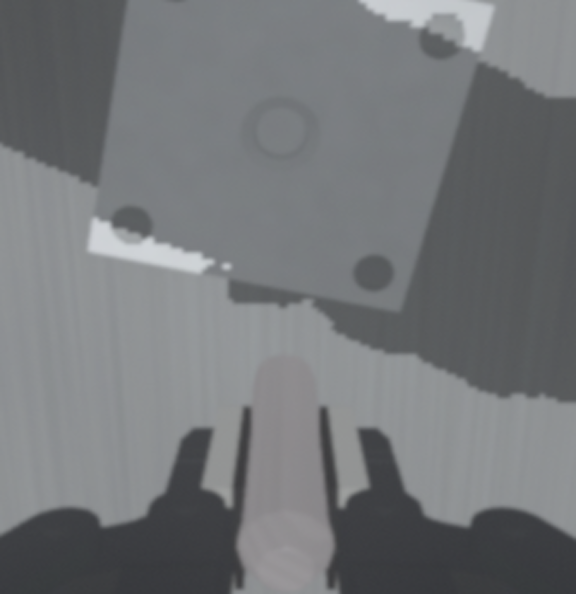

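View pics/d_scene.png

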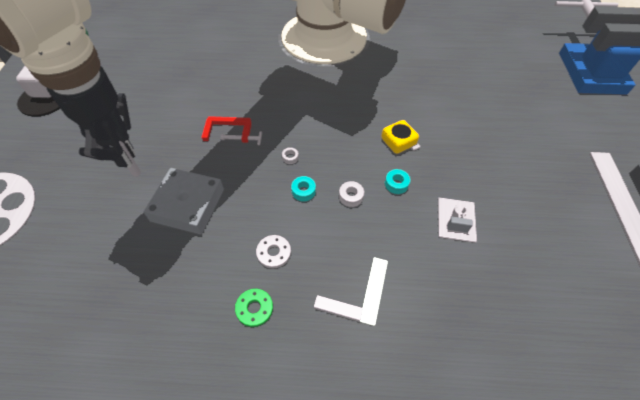

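Socket found at (317,119) → (578.5,-253.9) mm. The pin hangs upright, with its axis at (579.7,-318.5).

>>> servo_tool:
  steps:
    - {"x":0,"y":20,"z":0,"yaw":0}
    - {"x":-1,"y":45,"z":0,"yaw":0}
    - {"x":-1.2,"y":64.6,"z":0,"yaw":0}
    - {"x":-1.2,"y":64.6,"z":-20,"yaw":0}
    - {"x":-1.2,"y":64.6,"z":-40,"yaw":0}
    - {"x":-1.2,"y":64.6,"z":-55,"yaw":0}
    - {"x":-1.2,"y":64.6,"z":-58,"yaw":0}
    - {"x":-1.2,"y":64.6,"z":-58,"yaw":0}
    - {"x":-1.2,"y":64.6,"z":-58,"yaw":0}

```text
time: 8.88
ee_pos: [0.5791, -0.2544, 0.1033]
tcp_rot: [179.9, -0.0, 90.0]
wrist_force: [-1.0, 0.7, -1.2]
opening: 0.0145
```

Run:
```python
from h import *
o=get_obs(); print(o['time'],o['ee_pos'],o['wrist_force'])
a,_=camera('scene');b,_=camera('side');w,_=camera('wrist')
save('e1',np.hstack([cv2.resize(a[130:250,120:240],(400,400),interpolation=cv2.INTER_CUBIC),cv2.resize(b[100:180,270:350],(400,400),interpolation=cv2.INTER_CUBIC)]))
save('e2',w)
```

```text
8.875 [ 0.57910412 -0.25443452  0.10334947] [-1.03776157  0.73426451 -1.24195904]
```

View pics/e1.png

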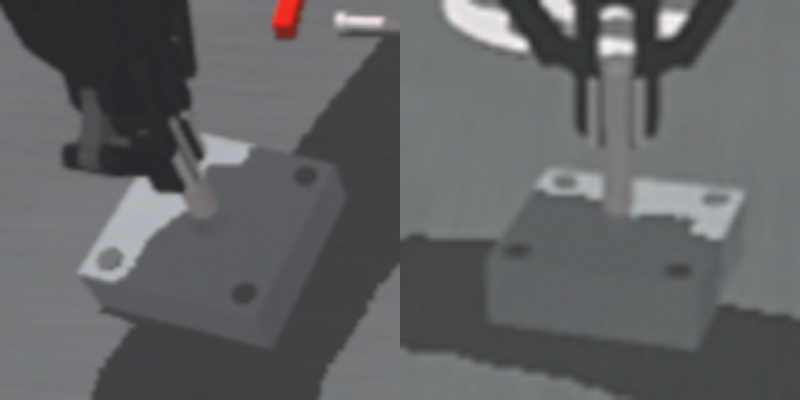

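View pics/e2.png

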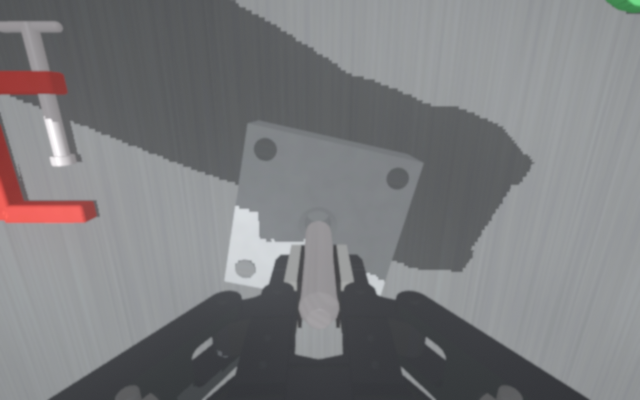

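>>> servo_tool:
  steps:
    - {"x":-0.5,"y":0.5,"z":-3,"yaw":0}
    - {"x":-0.5,"y":0.5,"z":-6,"yaw":0}
    - {"x":-0.5,"y":0.5,"z":-9,"yaw":0}
    - {"x":-0.5,"y":0.5,"z":-12,"yaw":0}
    - {"x":-0.5,"y":0.5,"z":-15,"yaw":0}
    - {"x":-0.5,"y":0.5,"z":-15,"yaw":0}

```text
time: 9.78
ee_pos: [0.5783, -0.2539, 0.0877]
tcp_rot: [180.0, -0.1, 90.0]
wrist_force: [-0.5, -0.4, -0.6]
opening: 0.0144
```

>>> servo_tool:
  steps:
    - {"x":0,"y":0,"z":-5,"yaw":0}
    - {"x":0,"y":0,"z":-10,"yaw":0}
    - {"x":0,"y":0,"z":-15,"yaw":0}
    - {"x":0,"y":0,"z":-18,"yaw":0}
    - {"x":0,"y":0,"z":-20,"yaw":0}
    - {"x":0,"y":0,"z":-22,"yaw":0}
    - {"x":0,"y":0,"z":-22,"yaw":0}
    - {"x":0,"y":0,"z":-22,"yaw":0}

```text
time: 10.78
ee_pos: [0.5784, -0.2539, 0.0659]
tcp_rot: [180.0, -0.0, 90.0]
wrist_force: [-0.2, -0.3, -0.0]
opening: 0.0146
```

>>> servo_tool:
  steps:
    - {"x":0,"y":0,"z":-0.5,"yaw":0}
    - {"x":0,"y":0,"z":-1,"yaw":0}
    - {"x":0,"y":0,"z":-1.5,"yaw":0}
    - {"x":0,"y":0,"z":-2,"yaw":0}
    - {"x":0,"y":0,"z":-2,"yaw":0}

```text
time: 11.4
ee_pos: [0.5786, -0.2541, 0.0658]
tcp_rot: [179.9, -0.0, 90.0]
wrist_force: [-4.0, 1.2, 12.5]
opening: 0.0147
```

The pin is bottomed: the force rose to 12.5 N at the expected height. I release and rise.

>>> servo_tool:
  steps:
    - {"x":0,"y":0,"z":1,"yaw":0}
    - {"x":0,"y":0,"z":1,"yaw":0}
    - {"x":0,"y":0,"z":1,"yaw":0}
    - {"x":0,"y":0,"z":1,"yaw":0}
    - {"x":0,"y":0,"z":1,"yaw":0}
    - {"x":0,"y":0,"z":1,"yaw":0}
  grip: 50

```text
time: 12.15
ee_pos: [0.5786, -0.254, 0.0667]
tcp_rot: [179.9, -0.0, 90.0]
wrist_force: [-0.6, -0.4, -0.2]
opening: 0.0501
```

>>> servo_tool:
  steps:
    - {"x":0,"y":0,"z":15,"yaw":0}
    - {"x":0,"y":0,"z":40,"yaw":0}
    - {"x":0,"y":0,"z":80,"yaw":0}
    - {"x":0,"y":0,"z":120,"yaw":0}
    - {"x":0,"y":-20,"z":140,"yaw":0}
    - {"x":0,"y":-20,"z":140,"yaw":0}
    - {"x":0,"y":-20,"z":140,"yaw":0}
    - {"x":0,"y":-20,"z":140,"yaw":0}
  grip: 85

```text
time: 13.15
ee_pos: [0.5782, -0.2734, 0.2056]
tcp_rot: [180.0, -0.1, 90.0]
wrist_force: [-1.0, 0.2, -0.4]
opening: 0.085
```

Run:
```python
from h import *
o=get_obs(); print(o['time'],o['ee_pos'],o['opening'])
c=cam('wrist',o)
w,d=camera('wrist'); save('f_w',w)
print(topcircle(c,d,(.5785,-.254),.025,.082,.105),topcircle(c,d,(.5785,-.254),.02,.042,.08))
P=depthpts(c,d); m=(np.hypot(P[...,0]-.5785,P[...,1]+.254)<.02)&(P[...,2]>.05); print('zmax',P[m][:,2].max())
m=(P[...,2]>.032)&(P[...,2]<.04)&(np.hypot(P[...,0]-.578,P[...,1]+.253)<.09); print('base',cv2.minAreaRect((P[m][:,:2]*1000).astype(np.float32)), np.median(P[m][:,2]))
b,_=camera('side');a,_=camera('scene')
save('f1',np.hstack([cv2.resize(a[130:250,120:240],(400,400),interpolation=cv2.INTER_CUBIC),cv2.resize(b[100:180,270:350],(400,400),interpolation=cv2.INTER_CUBIC)]))
```

```text
13.15 [ 0.57823556 -0.27342339  0.20563302] 0.08502330454975518
(578.4, -254.4, 'r', 8.1, 'z', 88.5, 294) (578.3, -254.1, 'r', 8.0, 'z', 63.5, 136)
zmax 0.2789078255932618
base ((578.2784423828125, -254.32708740234375), (110.273193359375, 110.23698425292969), 77.4372787475586) 0.03542364557249389
```

View pics/f1.png

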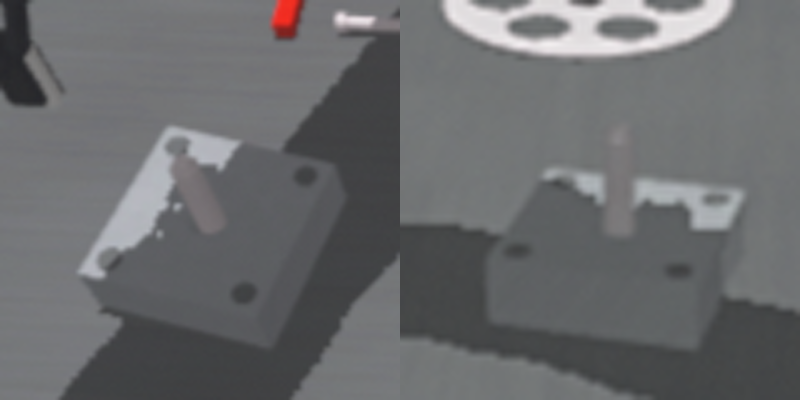

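View pics/f_w.png

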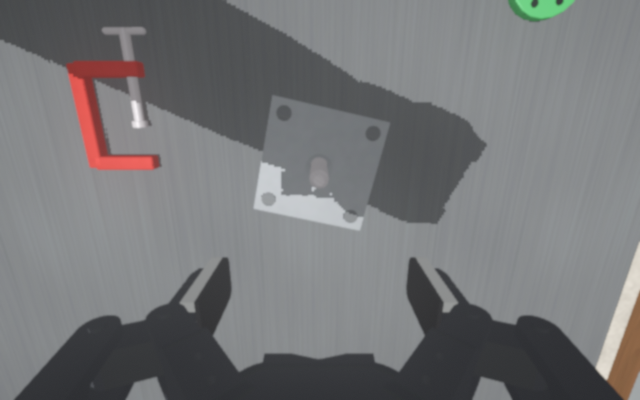

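The pin is seated: upright at (578.4,-254.2), with its nose band about the same height as it was in the clip. Next is the flange. The green look-alike lies close on its +x side, so I grip along y (yaw 0).

>>> servo_tool:
  steps:
    - {"x":10,"y":20,"z":0,"yaw":-9}
    - {"x":20,"y":40,"z":0,"yaw":-18}
    - {"x":30,"y":60,"z":0,"yaw":-27}
    - {"x":40,"y":80,"z":0,"yaw":-36}
    - {"x":50,"y":100,"z":0,"yaw":-45}
    - {"x":60,"y":120,"z":0,"yaw":-54}
    - {"x":70,"y":140,"z":0,"yaw":-63}
    - {"x":80,"y":165,"z":0,"yaw":-72}
    - {"x":90,"y":190,"z":0,"yaw":-81}
    - {"x":96,"y":205,"z":0,"yaw":-90}
    - {"x":96,"y":205,"z":0,"yaw":-90}
    - {"x":96,"y":205,"z":0,"yaw":-90}

```text
time: 14.8
ee_pos: [0.6741, -0.069, 0.2059]
tcp_rot: [179.9, -0.0, 0.2]
wrist_force: [0.1, 0.2, 0.4]
opening: 0.0849
```

```bash
cat > look.py <<'E'
from h import *
import sys
n,x,y,r,lo,hi=sys.argv[1],*map(float,sys.argv[2:7])
o=get_obs(); print(o['time'],(o['ee_pos']*1000).round(1),o['tcp_rot'].round(1),o['opening'],o['q'].round(0))
c=cam('wrist',o); w,d=camera('wrist'); save(n,w)
print(topcircle(c,d,(x/1000,y/1000),r/1000,lo/1000,hi/1000))
E
python3 look.py g_w 674 -68.5 40 8 18
```

```text
14.8 [674.1 -69.  205.9] [179.9  -0.    0.2] 0.08487404409614867 [ -6.  23.  26.  93.  -0. 174.]
(674.8, -69.0, 'r', 31.9, 'z', 11.4, 2386)
```

View pics/g_w.png

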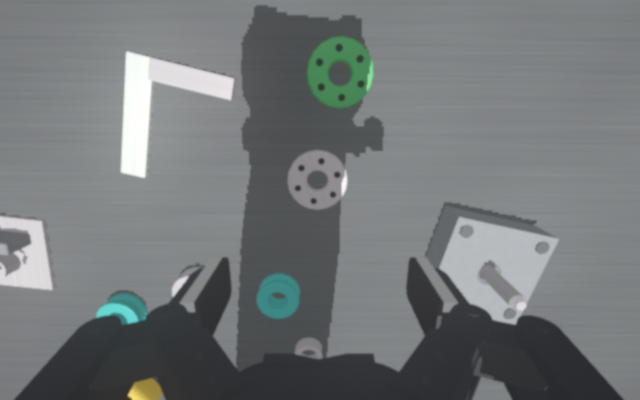

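The wrist view shows the white flange at (318,180), with the green look-alike at (340,72) clear of the jaw line. I descend.

>>> servo_tool:
  steps:
    - {"x":0.7,"y":0,"z":-40,"yaw":0}
    - {"x":0.7,"y":0,"z":-80,"yaw":0}
    - {"x":0.7,"y":0,"z":-115,"yaw":0}
    - {"x":0.7,"y":0,"z":-145,"yaw":0}
    - {"x":0.7,"y":0,"z":-165,"yaw":0}
    - {"x":0.7,"y":0,"z":-178,"yaw":0}
    - {"x":0.7,"y":0,"z":-185,"yaw":0}
    - {"x":0.7,"y":0,"z":-185,"yaw":0}
    - {"x":0.7,"y":0,"z":-185,"yaw":0}

```text
time: 15.98
ee_pos: [0.6754, -0.0693, 0.022]
tcp_rot: [179.9, -0.1, 0.2]
wrist_force: [-0.0, 0.3, 0.1]
opening: 0.0853
```

>>> servo_tool:
  steps:
    - {"x":0,"y":0,"z":0,"yaw":0}
    - {"x":0,"y":0,"z":0,"yaw":0}
    - {"x":0,"y":0,"z":0,"yaw":0}
    - {"x":0,"y":0,"z":0,"yaw":0}
    - {"x":0,"y":0,"z":0,"yaw":0}
    - {"x":0,"y":0,"z":0,"yaw":0}
  grip: 55
  grip_force: 60

```text
time: 16.73
ee_pos: [0.6759, -0.069, 0.0242]
tcp_rot: [180.0, -0.2, 0.2]
wrist_force: [-3.8, 2.6, 10.0]
opening: 0.0604
```

```bash
python3 look.py h_w 674 -69 40 8 18
python3 - <<'E'
from h import *
a,_=camera('side');save('h_s',cv2.resize(a[120:220,200:320],None,fx=6,fy=5.5,interpolation=cv2.INTER_CUBIC))
E
```

```text
16.725 [675.9 -69.   24.2] [180.   -0.2   0.2] 0.060353514819918457 [ -6.  24.   7.  73.  -0. 174.]
(681.1, -68.7, 'r', 38.6, 'z', 11.3, 10632)
```

View pics/h_w.png

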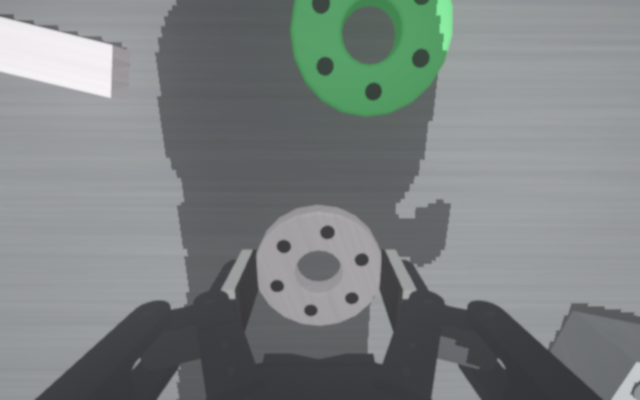

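View pics/h_s.png

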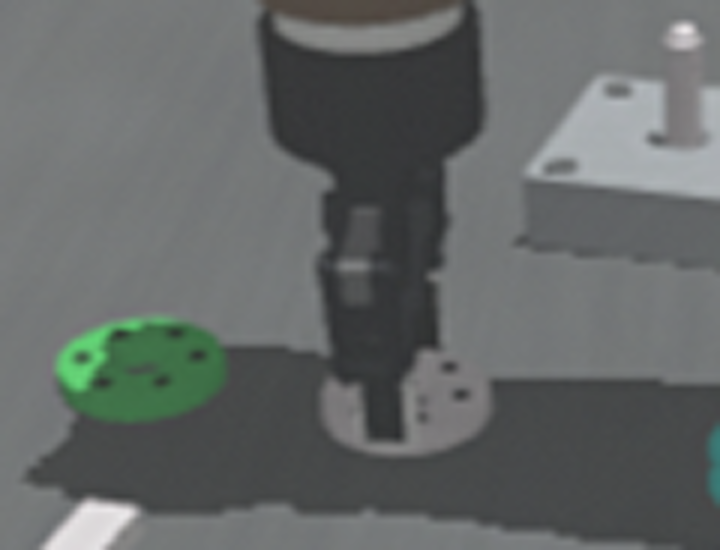

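>>> servo_tool:
  steps:
    - {"x":0,"y":0,"z":5,"yaw":0}
    - {"x":0,"y":0,"z":15,"yaw":0}
    - {"x":0,"y":0,"z":30,"yaw":0}
    - {"x":0,"y":0,"z":30,"yaw":0}
    - {"x":0,"y":0,"z":30,"yaw":0}

```text
time: 17.45
ee_pos: [0.6759, -0.069, 0.0541]
tcp_rot: [180.0, -0.2, 0.2]
wrist_force: [-0.5, 0.9, -2.9]
opening: 0.0603
```

```bash
python3 look.py i_w 676 -69 40 36 50
python3 - <<'E'
from h import *
a,_=camera('side');save('i_s',cv2.resize(a[120:220,200:320],None,fx=6,fy=5.5,interpolation=cv2.INTER_CUBIC))
E
```

```text
17.45 [675.9 -69.   54.1] [180.   -0.2   0.2] 0.06027475346334866 [ -6.  23.  10.  76.  -0. 174.]
(681.3, -68.5, 'r', 39.0, 'z', 41.0, 10939)
```

View pics/i_w.png

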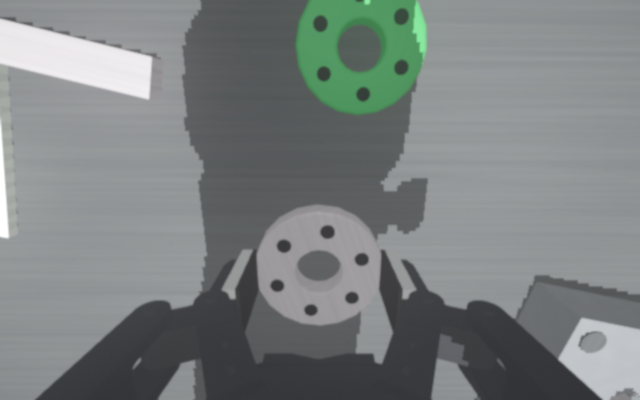

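View pics/i_s.png

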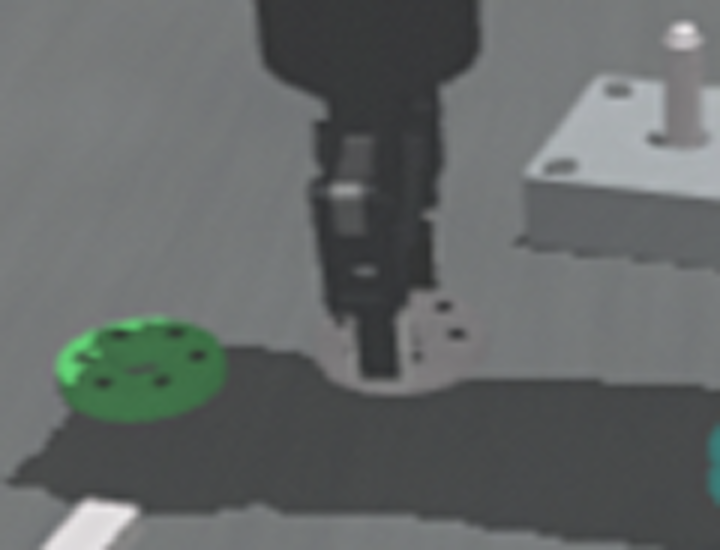

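```bash
cat > ringfit.py <<'E'
# fit bore edge + outer edge of held/placed ring: mask by pixels brighter than fingers, near plane z
from h import *
import sys
def fit(c,img,d,xy,z,R,tol=.003):
    P=depthpts(c,d); r=np.hypot(P[...,0]-xy[0],P[...,1]-xy[1])
    g=img.mean(2)
    m=((d>0)&(abs(P[...,2]-z)<tol)&(r<R+.004)&(g>85)).astype(np.uint8)
    cs,h=cv2.findContours(m,cv2.RETR_CCOMP,cv2.CHAIN_APPROX_NONE)
    out=[]
    for k,q in enumerate(cs):
        if len(q)<25: continue
        p=q[:,0]; X=np.array([plane(c,u,z)[:2] for u in p])*1000
        A=np.c_[2*X,np.ones(len(X))]; s=np.linalg.lstsq(A,(X**2).sum(1),rcond=None)[0]; rr=np.sqrt(s[2]+s[0]**2+s[1]**2)
        out.append((s[0].round(1),s[1].round(1),'r',rr.round(1),'hole' if h[0][k][3]>=0 else 'outer',len(q)))
    return out
if __name__=='__main__':
    x,y,z,R=[float(a)/1000 for a in sys.argv[1:5]]
    o=get_obs(); c=cam('wrist',o); i,d=camera('wrist'); print((o['ee_pos']*1000).round(1),*fit(c,i,d,(x,y),z,R),sep='\n')
E
python3 ringfit.py 675 -69 41 32; python3 -c "
from h import *
c=cam('wrist'); print(plane(c,(319,268),.041),plane(c,(319,271),.041))"
```

```text
[675.6 -68.9  53.5]
(np.float64(675.6), np.float64(-70.5), 'r', np.float64(31.3), 'outer', 381)
(np.float64(652.9), np.float64(-66.2), 'r', np.float64(3.2), 'hole', 32)
(np.float64(660.1), np.float64(-86.9), 'r', np.float64(3.3), 'hole', 32)
(np.float64(667.1), np.float64(-49.6), 'r', np.float64(3.3), 'hole', 36)
(np.float64(681.8), np.float64(-91.0), 'r', np.float64(3.2), 'hole', 34)
(np.float64(675.9), np.float64(-70.3), 'r', np.float64(11.3), 'hole', 129)
(np.float64(688.8), np.float64(-53.5), 'r', np.float64(3.2), 'hole', 36)
(np.float64(696.1), np.float64(-74.2), 'r', np.float64(3.3), 'hole', 38)
[ 0.67685652 -0.070507    0.041     ] [ 0.67520426 -0.07051173  0.041     ]
```

Held level: the bore centre measures close to the TCP, at (0.3,-1.4) mm relative. I lift and carry it over the pin.

>>> servo_tool:
  steps:
    - {"x":0,"y":0,"z":30,"yaw":0}
    - {"x":-5,"y":-10,"z":60,"yaw":0}
    - {"x":-15,"y":-30,"z":80,"yaw":0}
    - {"x":-30,"y":-60,"z":80,"yaw":0}
    - {"x":-45,"y":-90,"z":80,"yaw":0}
    - {"x":-60,"y":-120,"z":80,"yaw":0}
    - {"x":-75,"y":-145,"z":80,"yaw":0}
    - {"x":-90,"y":-170,"z":80,"yaw":0}
    - {"x":-97.3,"y":-184.4,"z":80,"yaw":0}
    - {"x":-97.3,"y":-184.4,"z":80,"yaw":0}
    - {"x":-97.3,"y":-184.4,"z":80,"yaw":0}

```text
time: 18.98
ee_pos: [0.5785, -0.2529, 0.1334]
tcp_rot: [180.0, -0.2, 0.2]
wrist_force: [0.4, -0.7, -3.1]
opening: 0.0604
```

```bash
python3 look.py j_w 578 -254 12 80 95; python3 ringfit.py 578 -254 120.5 32
python3 - <<'E'
from h import *
a,_=camera('side');b,_=camera('scene')
save('j_s',np.hstack([cv2.resize(b[100:230,110:240],(400,400),interpolation=cv2.INTER_CUBIC),cv2.resize(a[90:180,265:355],(400,400),interpolation=cv2.INTER_CUBIC)]))
E
```

```text
18.975 [ 578.5 -252.9  133.4] [180.   -0.2   0.2] 0.060416797442738465 [-24.  15.   9.  83.   0. 156.]
(573.2, -254.5, 'r', 2.3, 'z', 89.7, 11)
[ 578.6 -252.7  133.4]
(np.float64(578.5), np.float64(-254.4), 'r', np.float64(31.4), 'outer', 377)
(np.float64(555.7), np.float64(-249.9), 'r', np.float64(3.2), 'hole', 32)
(np.float64(570.0), np.float64(-233.2), 'r', np.float64(3.3), 'hole', 35)
(np.float64(584.7), np.float64(-274.7), 'r', np.float64(3.2), 'hole', 36)
(np.float64(578.8), np.float64(-254.0), 'r', np.float64(11.2), 'hole', 131)
(np.float64(591.7), np.float64(-237.3), 'r', np.float64(3.3), 'hole', 36)
(np.float64(599.0), np.float64(-258.0), 'r', np.float64(3.3), 'hole', 38)
```

View pics/j_w.png

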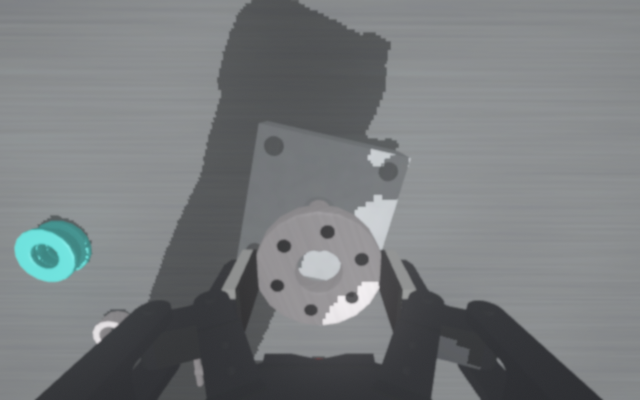

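View pics/j_s.png

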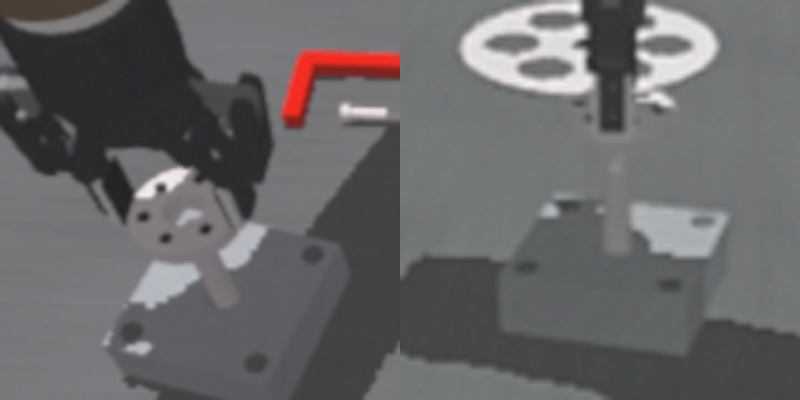

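The bore measures (578.7,-254.2) against the pin at (578.4,-254.2), so they are aligned. I lower in stages.

>>> servo_tool:
  steps:
    - {"x":0,"y":0,"z":-10,"yaw":0}
    - {"x":0,"y":0,"z":-16,"yaw":0}
    - {"x":0,"y":0,"z":-20,"yaw":0}
    - {"x":0,"y":0,"z":-24,"yaw":0}
    - {"x":0,"y":0,"z":-28,"yaw":0}
    - {"x":0,"y":0,"z":-32,"yaw":0}
    - {"x":0,"y":0,"z":-32,"yaw":0}

```text
time: 20.05
ee_pos: [0.5785, -0.2526, 0.101]
tcp_rot: [180.0, -0.1, 0.2]
wrist_force: [-0.7, -0.6, -3.4]
opening: 0.0604
```

```bash
python3 look.py k_w 578 -254 12 80 95
python3 - <<'E'
from h import *
a,_=camera('side');b,_=camera('scene')
save('k_s',np.hstack([cv2.resize(b[100:230,110:240],(400,400),interpolation=cv2.INTER_CUBIC),cv2.resize(a[90:180,265:355],(400,400),interpolation=cv2.INTER_CUBIC)]))
E
```

```text
20.05 [ 578.5 -252.6  101. ] [ 1.8e+02 -1.0e-01  2.0e-01] 0.06040193456122361 [-24.  16.   5.  80.   0. 156.]
(578.0, -254.0, 'r', 12.0, 'z', 87.0, 1093)
```

View pics/k_w.png

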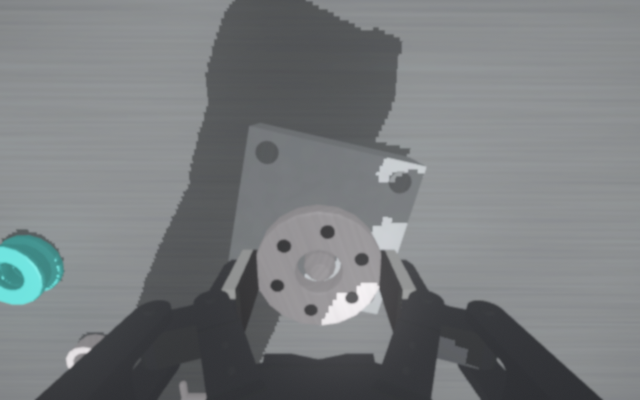

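The pin nose shows centred in the bore at (320,265).

>>> servo_tool:
  steps:
    - {"x":0,"y":0,"z":-6,"yaw":0}
    - {"x":0,"y":0,"z":-12,"yaw":0}
    - {"x":0,"y":0,"z":-18,"yaw":0}
    - {"x":0,"y":0,"z":-24,"yaw":0}
    - {"x":0,"y":0,"z":-30,"yaw":0}
    - {"x":0,"y":0,"z":-34,"yaw":0}
    - {"x":0,"y":0,"z":-37,"yaw":0}
    - {"x":0,"y":0,"z":-39,"yaw":0}
    - {"x":0,"y":0,"z":-39,"yaw":0}

```text
time: 21.32
ee_pos: [0.5787, -0.2527, 0.0625]
tcp_rot: [180.0, -0.2, 0.2]
wrist_force: [1.0, -0.3, -2.3]
opening: 0.0605
```

>>> servo_tool:
  steps:
    - {"x":0,"y":0,"z":-0.5,"yaw":0}
    - {"x":0,"y":0,"z":-1,"yaw":0}
    - {"x":0,"y":0,"z":-1.5,"yaw":0}
    - {"x":0,"y":0,"z":-1.5,"yaw":0}

```text
time: 21.82
ee_pos: [0.5787, -0.2527, 0.0611]
tcp_rot: [180.0, -0.2, 0.2]
wrist_force: [-0.2, -0.4, -2.8]
opening: 0.06
```

>>> servo_tool:
  steps:
    - {"x":0,"y":0,"z":-0.5,"yaw":0}
    - {"x":0,"y":0,"z":-1,"yaw":0}
    - {"x":0,"y":0,"z":-1.5,"yaw":0}
    - {"x":0,"y":0,"z":-1.5,"yaw":0}

```text
time: 22.32
ee_pos: [0.5787, -0.2527, 0.0603]
tcp_rot: [179.9, -0.2, 0.2]
wrist_force: [-3.4, 1.6, 4.9]
opening: 0.0603
```

Contact reached: the force went from -2.8 to +4.9 N. Release.

>>> servo_tool:
  steps:
    - {"x":0,"y":0,"z":0,"yaw":0}
    - {"x":0,"y":0,"z":0,"yaw":0}
    - {"x":0,"y":0,"z":0,"yaw":0}
    - {"x":0,"y":0,"z":0,"yaw":0}
    - {"x":0,"y":0,"z":0,"yaw":0}
  grip: 85

```text
time: 22.95
ee_pos: [0.5787, -0.2527, 0.0602]
tcp_rot: [179.9, -0.2, 0.2]
wrist_force: [0.6, -0.1, 0.3]
opening: 0.0851
```

>>> servo_tool:
  steps:
    - {"x":0,"y":0,"z":10,"yaw":0}
    - {"x":0,"y":0,"z":30,"yaw":0}
    - {"x":0,"y":0,"z":60,"yaw":0}
    - {"x":0,"y":0,"z":100,"yaw":0}
    - {"x":0,"y":0,"z":140,"yaw":0}
    - {"x":0,"y":0,"z":140,"yaw":0}
    - {"x":0,"y":0,"z":140,"yaw":0}

```text
time: 23.82
ee_pos: [0.5788, -0.2527, 0.2008]
tcp_rot: [179.9, -0.2, 0.2]
wrist_force: [-0.0, -0.8, -0.5]
opening: 0.0847
```

```bash
python3 look.py l_w 578 -254 40 44 54; python3 ringfit.py 578 -254 48 32
python3 - <<'E'
from h import *
a,_=camera('side');b,_=camera('scene')
save('l_s',np.hstack([cv2.resize(b[100:230,110:240],(400,400),interpolation=cv2.INTER_CUBIC),cv2.resize(a[90:180,265:355],(400,400),interpolation=cv2.INTER_CUBIC)]))
E
```

```text
23.825 [ 578.8 -252.7  200.8] [179.9  -0.2   0.2] 0.0846753846718423 [-24.  15.  16.  91.   0. 156.]
(577.9, -253.9, 'r', 32.0, 'z', 47.3, 2915)
[ 578.5 -252.6  199.8]
(np.float64(579.3), np.float64(-254.4), 'r', np.float64(7.1), 'outer', 30)
(np.float64(578.4), np.float64(-254.1), 'r', np.float64(31.0), 'outer', 187)
(np.float64(574.0), np.float64(-254.3), 'r', np.float64(14.1), 'hole', 87)
```

View pics/l_w.png

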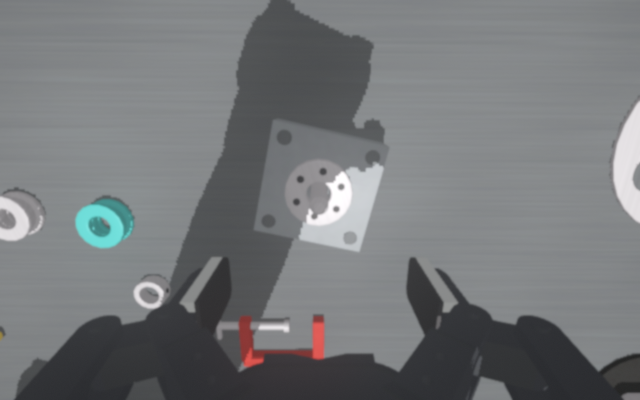

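View pics/l_s.png

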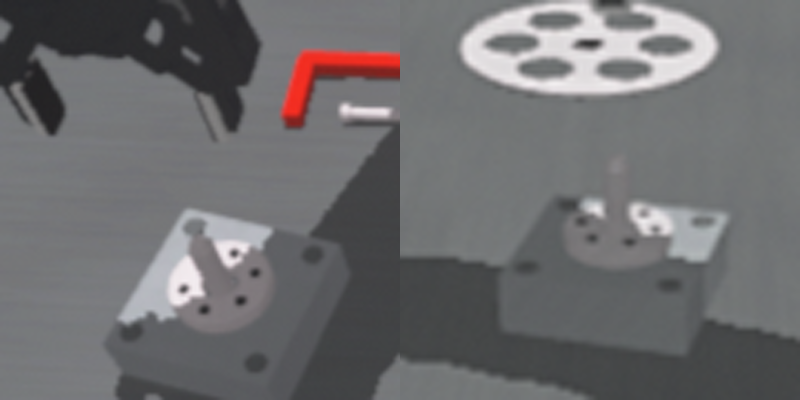

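The flange sits flat on the base at (578,-254), top at 47.3 mm. Next is the white roller, gripped along x because the turquoise neighbours lie along ±y.

>>> servo_tool:
  steps:
    - {"x":-3,"y":30,"z":0,"yaw":9}
    - {"x":-6,"y":60,"z":0,"yaw":18}
    - {"x":-10,"y":90,"z":0,"yaw":27}
    - {"x":-14,"y":120,"z":0,"yaw":36}
    - {"x":-18,"y":150,"z":0,"yaw":45}
    - {"x":-22,"y":185,"z":0,"yaw":54}
    - {"x":-26,"y":220,"z":0,"yaw":63}
    - {"x":-30,"y":255,"z":0,"yaw":72}
    - {"x":-34,"y":290,"z":0,"yaw":81}
    - {"x":-36.5,"y":327,"z":0,"yaw":90}
    - {"x":-36.5,"y":327,"z":0,"yaw":90}
    - {"x":-36.5,"y":327,"z":0,"yaw":90}

```text
time: 25.52
ee_pos: [0.5417, 0.0742, 0.1988]
tcp_rot: [-180.0, -0.1, 90.2]
wrist_force: [0.3, -0.7, 0.2]
opening: 0.0846
```

```bash
python3 look.py m_w 542 74.5 36 18 28;python3 ringfit.py 542 74.5 21.5 25
```

```text
25.525 [541.7  74.2 198.8] [-1.80e+02 -1.00e-01  9.02e+01] 0.08459478649428746 [ 8.  4.  3. 89.  0. 98.]
(541.9, 74.7, 'r', 25.0, 'z', 21.3, 1466)
[541.8  73.9 198.9]
(np.float64(542.0), np.float64(75.0), 'r', np.float64(24.1), 'outer', 137)
(np.float64(541.8), np.float64(75.1), 'r', np.float64(11.7), 'hole', 66)
```

View pics/m_w.png

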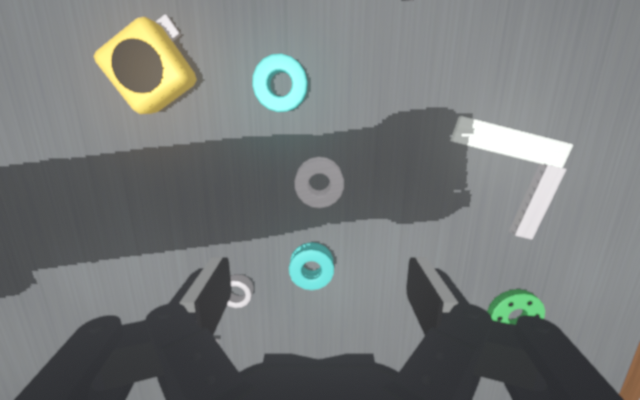

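The wrist view shows the white roller at (319,181), with turquoise rings at (280,82) and (312,266), both clear of the jaws' x line.

>>> servo_tool:
  steps:
    - {"x":0.1,"y":0.9,"z":-40,"yaw":0}
    - {"x":0.1,"y":0.9,"z":-80,"yaw":0}
    - {"x":0.1,"y":0.9,"z":-110,"yaw":0}
    - {"x":0.1,"y":0.9,"z":-138,"yaw":0}
    - {"x":0.1,"y":0.9,"z":-156,"yaw":0}
    - {"x":0.1,"y":0.9,"z":-168,"yaw":0}
    - {"x":0.1,"y":0.9,"z":-174,"yaw":0}
    - {"x":0.1,"y":0.9,"z":-174,"yaw":0}
    - {"x":0.1,"y":0.9,"z":-174,"yaw":0}

```text
time: 26.75
ee_pos: [0.5425, 0.0747, 0.0258]
tcp_rot: [179.9, -0.1, 90.1]
wrist_force: [0.1, -0.1, -0.3]
opening: 0.0852
```

>>> servo_tool:
  steps:
    - {"x":0,"y":0,"z":0,"yaw":0}
    - {"x":0,"y":0,"z":0,"yaw":0}
    - {"x":0,"y":0,"z":0,"yaw":0}
    - {"x":0,"y":0,"z":0,"yaw":0}
    - {"x":0,"y":0,"z":0,"yaw":0}
    - {"x":0,"y":0,"z":0,"yaw":0}
  grip: 40
  grip_force: 50

```text
time: 27.5
ee_pos: [0.5426, 0.0747, 0.0267]
tcp_rot: [179.9, -0.1, 90.1]
wrist_force: [-2.2, 0.4, 7.3]
opening: 0.0481
```

>>> servo_tool:
  steps:
    - {"x":0,"y":0,"z":5,"yaw":0}
    - {"x":0,"y":0,"z":15,"yaw":0}
    - {"x":0,"y":0,"z":30,"yaw":0}
    - {"x":0,"y":0,"z":30,"yaw":0}
    - {"x":0,"y":0,"z":30,"yaw":0}

```text
time: 28.12
ee_pos: [0.5427, 0.0747, 0.0567]
tcp_rot: [179.9, -0.1, 90.1]
wrist_force: [-0.7, -0.3, -2.6]
opening: 0.0486
```

```bash
python3 look.py n_w 542 75 22 47 60; python3 ringfit.py 542 75 51.5 25
python3 - <<'E'
from h import *
a,_=camera('side');b,_=camera('scene')
save('n_s',np.hstack([cv2.resize(b[120:240,290:410],(400,400),interpolation=cv2.INTER_CUBIC),cv2.resize(a[160:280,260:380],(400,400),interpolation=cv2.INTER_CUBIC)]))
E
```

```text
28.125 [542.7  74.7  56.7] [ 1.799e+02 -1.000e-01  9.010e+01] 0.048577134521826305 [  8.   5. -11.  73.   0.  98.]
(542.0, 75.0, 'r', 22.0, 'z', 51.3, 4718)
[542.5  74.7  56.4]
(np.float64(542.3), np.float64(75.7), 'r', np.float64(24.3), 'outer', 288)
(np.float64(542.3), np.float64(75.9), 'r', np.float64(11.2), 'hole', 141)
```

View pics/n_w.png

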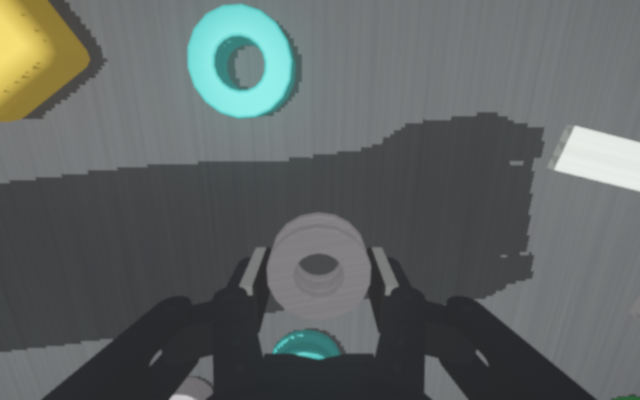

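View pics/n_s.png

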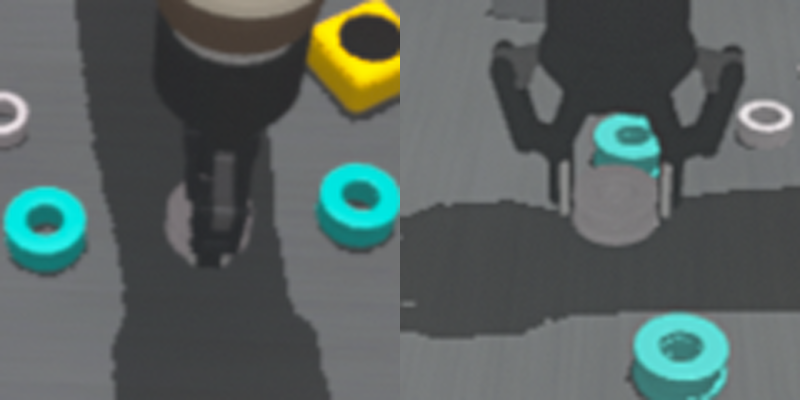

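>>> servo_tool:
  steps:
    - {"x":0,"y":0,"z":35,"yaw":0}
    - {"x":2,"y":-15,"z":70,"yaw":0}
    - {"x":5,"y":-50,"z":78,"yaw":0}
    - {"x":10,"y":-90,"z":78,"yaw":0}
    - {"x":15,"y":-130,"z":78,"yaw":0}
    - {"x":20,"y":-170,"z":78,"yaw":0}
    - {"x":25,"y":-210,"z":78,"yaw":0}
    - {"x":30,"y":-250,"z":78,"yaw":0}
    - {"x":34,"y":-290,"z":78,"yaw":0}
    - {"x":36,"y":-329.6,"z":78,"yaw":0}
    - {"x":36,"y":-329.6,"z":78,"yaw":0}
    - {"x":36,"y":-329.6,"z":78,"yaw":0}

```text
time: 29.82
ee_pos: [0.5782, -0.2547, 0.1338]
tcp_rot: [180.0, -0.1, 90.1]
wrist_force: [0.3, -0.8, -1.8]
opening: 0.0484
```

```bash
python3 look.py o_w 578 -254 12 80 95; python3 ringfit.py 578 -254 129.5 25
```

```text
29.825 [ 578.2 -254.7  133.8] [ 1.80e+02 -1.00e-01  9.01e+01] 0.048395169465999005 [-24.  16.   9.  83.   0.  66.]
None
[ 578.3 -254.2  134. ]
(np.float64(578.1), np.float64(-253.1), 'r', np.float64(24.2), 'outer', 302)
(np.float64(578.1), np.float64(-252.9), 'r', np.float64(11.3), 'hole', 149)
```

View pics/o_w.png

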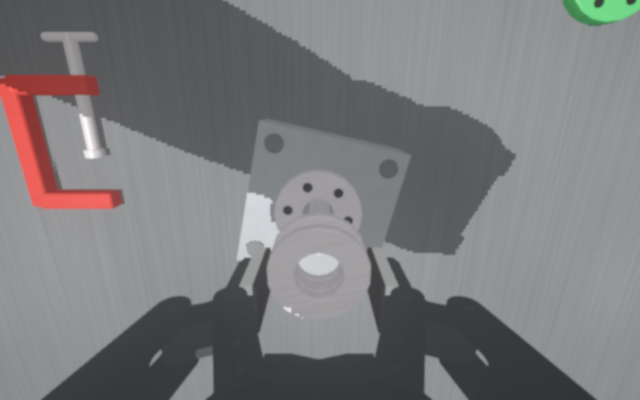

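>>> servo_tool:
  steps:
    - {"x":0.2,"y":-0.8,"z":-6,"yaw":0}
    - {"x":0.2,"y":-0.8,"z":-12,"yaw":0}
    - {"x":0.2,"y":-0.8,"z":-16,"yaw":0}
    - {"x":0.2,"y":-0.8,"z":-20,"yaw":0}
    - {"x":0.2,"y":-0.8,"z":-24,"yaw":0}
    - {"x":0.2,"y":-0.8,"z":-28,"yaw":0}
    - {"x":0.2,"y":-0.8,"z":-28,"yaw":0}

```text
time: 30.8
ee_pos: [0.5784, -0.2548, 0.1057]
tcp_rot: [180.0, -0.1, 90.2]
wrist_force: [0.8, -0.5, -2.1]
opening: 0.0481
```

```bash
python3 look.py p_w 578 -254 9 80 95
python3 - <<'E'
from h import *
a,_=camera('side');b,_=camera('scene')
save('p_s',np.hstack([cv2.resize(b[100:230,110:240],(400,400),interpolation=cv2.INTER_CUBIC),cv2.resize(a[90:180,265:355],(400,400),interpolation=cv2.INTER_CUBIC)]))
E
```

```text
30.8 [ 578.4 -254.8  105.7] [ 1.80e+02 -1.00e-01  9.02e+01] 0.048063599200940124 [-24.  16.   6.  80.   0.  66.]
(578.3, -254.7, 'r', 7.6, 'z', 89.7, 448)
```

View pics/p_w.png

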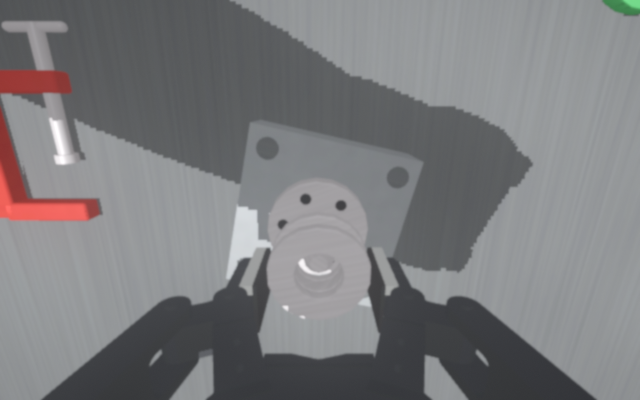

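View pics/p_s.png

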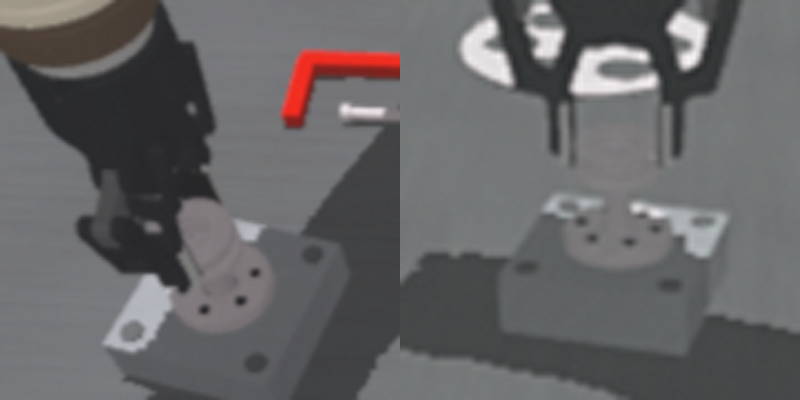

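The pin nose has entered the bore at (319,265) with no force. I continue down.

>>> servo_tool:
  steps:
    - {"x":0,"y":0,"z":-5,"yaw":0}
    - {"x":0,"y":0,"z":-10,"yaw":0}
    - {"x":0,"y":0,"z":-15,"yaw":0}
    - {"x":0,"y":0,"z":-20,"yaw":0}
    - {"x":0,"y":0,"z":-24,"yaw":0}
    - {"x":0,"y":0,"z":-27,"yaw":0}
    - {"x":0,"y":0,"z":-29,"yaw":0}
    - {"x":0,"y":0,"z":-29,"yaw":0}

```text
time: 31.95
ee_pos: [0.5786, -0.2549, 0.0773]
tcp_rot: [179.9, -0.1, 90.2]
wrist_force: [0.5, -0.4, -2.2]
opening: 0.0482
```

>>> servo_tool:
  steps:
    - {"x":0,"y":0,"z":-0.5,"yaw":0}
    - {"x":0,"y":0,"z":-1,"yaw":0}
    - {"x":0,"y":0,"z":-1.5,"yaw":0}
    - {"x":0,"y":0,"z":-2,"yaw":0}
    - {"x":0,"y":0,"z":-2,"yaw":0}

```text
time: 32.58
ee_pos: [0.5786, -0.2548, 0.0752]
tcp_rot: [180.0, -0.1, 90.2]
wrist_force: [0.4, 0.0, -1.8]
opening: 0.0486
```

>>> servo_tool:
  steps:
    - {"x":0,"y":0,"z":-0.5,"yaw":0}
    - {"x":0,"y":0,"z":-1,"yaw":0}
    - {"x":0,"y":0,"z":-1.4,"yaw":0}
    - {"x":0,"y":0,"z":-1.4,"yaw":0}

```text
time: 33.08
ee_pos: [0.5786, -0.2549, 0.0748]
tcp_rot: [179.9, -0.1, 90.2]
wrist_force: [-3.5, 1.8, 5.9]
opening: 0.0484
```

Contact at the expected 74.8 mm. Release and rise.

>>> servo_tool:
  steps:
    - {"x":0,"y":0,"z":0,"yaw":0}
    - {"x":0,"y":0,"z":0,"yaw":0}
    - {"x":0,"y":0,"z":0,"yaw":0}
    - {"x":0,"y":0,"z":0,"yaw":0}
    - {"x":0,"y":0,"z":0,"yaw":0}
  grip: 80

```text
time: 33.7
ee_pos: [0.5786, -0.2549, 0.0747]
tcp_rot: [179.9, -0.1, 90.2]
wrist_force: [0.6, -0.2, 0.8]
opening: 0.0802
```

>>> servo_tool:
  steps:
    - {"x":0,"y":0,"z":10,"yaw":0}
    - {"x":0,"y":0,"z":30,"yaw":0}
    - {"x":0,"y":0,"z":60,"yaw":0}
    - {"x":0,"y":0,"z":100,"yaw":0}
    - {"x":0,"y":-20,"z":130,"yaw":0}
    - {"x":0,"y":-20,"z":130,"yaw":0}
    - {"x":0,"y":-20,"z":130,"yaw":0}

```text
time: 34.58
ee_pos: [0.5786, -0.2747, 0.2049]
tcp_rot: [179.9, -0.1, 90.2]
wrist_force: [0.1, -0.4, -1.1]
opening: 0.08
```

```bash
python3 look.py q_w 578 -254 30 66 76
python3 - <<'E'
from h import *
a,_=camera('side');b,_=camera('scene')
save('q_s',np.hstack([cv2.resize(b[100:230,110:240],(400,400),interpolation=cv2.INTER_CUBIC),cv2.resize(a[90:180,265:355],(400,400),interpolation=cv2.INTER_CUBIC)]))
E
```

```text
34.575 [ 578.6 -274.7  204.9] [ 1.799e+02 -1.000e-01  9.020e+01] 0.07998640762582254 [-25.  17.  19.  92.   0.  64.]
(578.6, -255.2, 'r', 25.0, 'z', 69.3, 2088)
```

View pics/q_w.png

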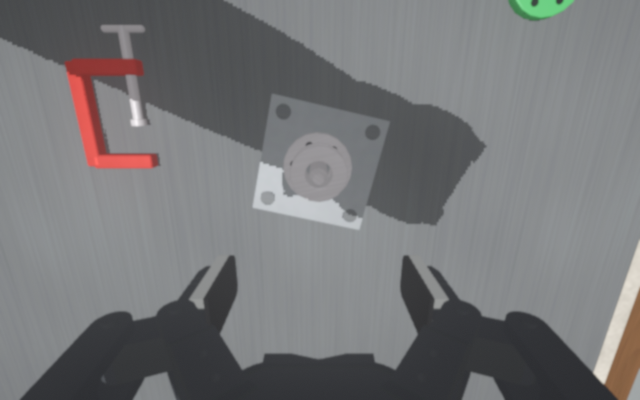

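View pics/q_s.png

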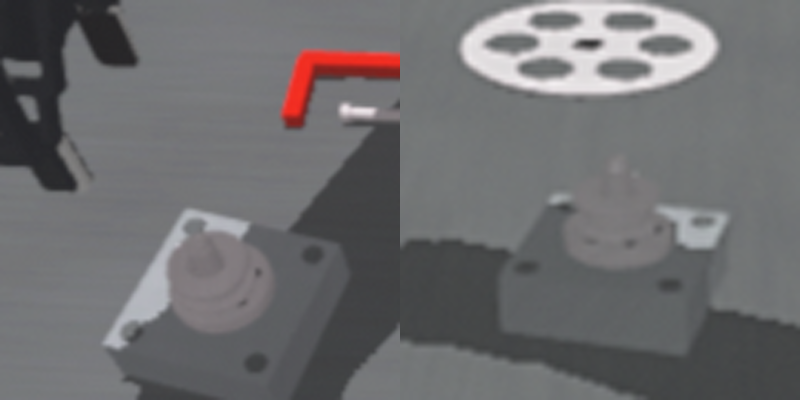

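The roller rests flat, top at 69.3 mm, centre (578.6,-255.2). Next is the collar.

>>> servo_tool:
  steps:
    - {"x":-15,"y":25,"z":0,"yaw":0}
    - {"x":-35,"y":57,"z":0,"yaw":0}
    - {"x":-55,"y":90,"z":0,"yaw":0}
    - {"x":-75,"y":122,"z":0,"yaw":0}
    - {"x":-95,"y":155,"z":0,"yaw":0}
    - {"x":-115,"y":188,"z":0,"yaw":0}
    - {"x":-132.5,"y":217,"z":0,"yaw":0}
    - {"x":-132.5,"y":217,"z":0,"yaw":0}
    - {"x":-132.5,"y":217,"z":0,"yaw":0}
    - {"x":-132.5,"y":217,"z":0,"yaw":0}
  grip: 54

```text
time: 35.98
ee_pos: [0.446, -0.0578, 0.2034]
tcp_rot: [-180.0, -0.2, 90.2]
wrist_force: [0.2, 0.4, -0.8]
opening: 0.0541
```

```bash
python3 look.py r_w 446 -57.7 28 12 24;python3 ringfit.py 446 -57.7 15.5 18
python3 - <<'E'
from h import *
o=get_obs();c=cam('wrist',o);w,d=camera('wrist');P=depthpts(c,d)
# height map of neighbours, 4 mm cells, within 80 mm
m=(d>0)&(P[...,2]>.004)&(P[...,2]<.06)&(np.hypot(P[...,0]-.446,P[...,1]+.058)<.085)
Q=P[m]; G=[['.']*43 for _ in range(43)]
for x,y,z in Q:
    i=int((x-.361)/.004);j=int((y+.143)/.004)
    if 0<=i<43 and 0<=j<43: G[i][42-j]='#'
print('\n'.join(''.join(r) for r in G[::-1]))  # up +x, left +y
E
```

```text
35.975 [446.  -57.8 203.4] [-180.    -0.2   90.2] 0.05406886750146999 [-7. -9. -9. 90.  0. 82.]
(445.9, -57.9, 'r', 18.0, 'z', 15.1, 546)
[446.  -57.8 203.4]
(np.float64(445.8), np.float64(-57.4), 'r', np.float64(17.1), 'outer', 93)
(np.float64(445.9), np.float64(-57.4), 'r', np.float64(11.7), 'hole', 64)
.................###.......................
...............####........................
............#######........................
..........########.........................
.........#########.........................
.........########..........................
.............##............................
...........................................
...........................................
...........................................
...........................................
...........................................
...........................................
...........................................
...........................................
...........................................
...........................................
...................#####...................
.
[... 398 characters left out ...]
........................................
...........................................
.......................................##..
.......................................##..
.......................................##..
.......................................##..
.......................................#...
...........................................
...........................................
...........................................
...........................................
...........................................
...........................................
...........................................
...........................................
...........................................
```

View pics/r_w.png

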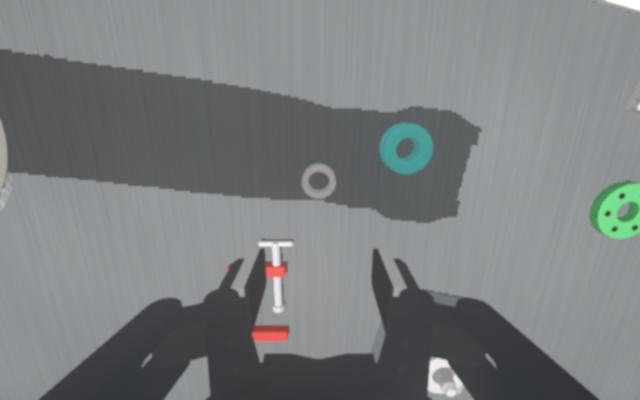

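The wrist view shows the collar at (319,181), a turquoise roller at (406,147) and the clamp handle at (275,243). I grip along y with a small opening, which clears both.

>>> servo_tool:
  steps:
    - {"x":0,"y":0,"z":-10,"yaw":-9}
    - {"x":0,"y":0,"z":-20,"yaw":-18}
    - {"x":0,"y":0,"z":-30,"yaw":-27}
    - {"x":0,"y":0,"z":-40,"yaw":-36}
    - {"x":0,"y":0,"z":-50,"yaw":-45}
    - {"x":0,"y":0,"z":-60,"yaw":-54}
    - {"x":0,"y":0,"z":-70,"yaw":-63}
    - {"x":0,"y":0,"z":-80,"yaw":-72}
    - {"x":0,"y":0,"z":-90,"yaw":-81}
    - {"x":0,"y":0,"z":-100,"yaw":-90}
    - {"x":0,"y":0,"z":-100,"yaw":-90}

```text
time: 37.5
ee_pos: [0.4456, -0.058, 0.1028]
tcp_rot: [-180.0, -0.1, 0.2]
wrist_force: [-0.1, 0.1, 0.2]
opening: 0.0543
```

>>> servo_tool:
  steps:
    - {"x":0,"y":0,"z":-20,"yaw":0}
    - {"x":0,"y":0,"z":-40,"yaw":0}
    - {"x":0,"y":0,"z":-58,"yaw":0}
    - {"x":0,"y":0,"z":-70,"yaw":0}
    - {"x":0,"y":0,"z":-78,"yaw":0}
    - {"x":0,"y":0,"z":-78,"yaw":0}
    - {"x":0,"y":0,"z":-78,"yaw":0}

```text
time: 38.38
ee_pos: [0.446, -0.058, 0.0253]
tcp_rot: [-180.0, -0.1, 0.2]
wrist_force: [1.0, -0.1, -0.2]
opening: 0.0538
```

```bash
python3 look.py s_w 446 -57.7 20 12 24
```

```text
38.375 [446.  -58.   25.3] [-1.8e+02 -1.0e-01  2.0e-01] 0.05375401524508651 [ -7.  -7. -27.  70.   0. 172.]
(445.9, -58.0, 'r', 18.2, 'z', 15.1, 2413)
```

View pics/s_w.png

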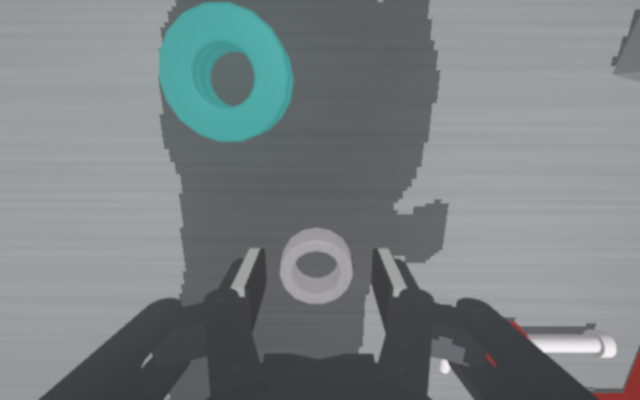

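>>> servo_tool:
  steps:
    - {"x":0,"y":0,"z":0,"yaw":0}
    - {"x":0,"y":0,"z":0,"yaw":0}
    - {"x":0,"y":0,"z":0,"yaw":0}
    - {"x":0,"y":0,"z":0,"yaw":0}
    - {"x":0,"y":0,"z":0,"yaw":0}
  grip: 28
  grip_force: 40

```text
time: 39.05
ee_pos: [0.4464, -0.058, 0.0262]
tcp_rot: [-180.0, -0.2, 0.2]
wrist_force: [-2.5, 1.0, 6.1]
opening: 0.0335
```

>>> servo_tool:
  steps:
    - {"x":0,"y":0,"z":5,"yaw":0}
    - {"x":0,"y":0,"z":15,"yaw":0}
    - {"x":0,"y":0,"z":30,"yaw":0}
    - {"x":0,"y":0,"z":30,"yaw":0}
    - {"x":0,"y":0,"z":30,"yaw":0}

```text
time: 39.67
ee_pos: [0.4464, -0.0581, 0.0562]
tcp_rot: [-180.0, -0.2, 0.2]
wrist_force: [-0.0, 0.3, -2.0]
opening: 0.0335
```

```bash
python3 look.py t_w 446 -58 17 40 52; python3 ringfit.py 446 -58 46 18
```

```text
39.675 [446.4 -58.1  56.2] [-180.    -0.2    0.2] 0.033469888706962866 [ -7.  -8. -25.  73.   0. 172.]
(446.0, -58.0, 'r', 17.0, 'z', 45.0, 2155)
[446.2 -58.   55.9]
(np.float64(447.1), np.float64(-59.3), 'r', np.float64(17.2), 'outer', 208)
(np.float64(447.2), np.float64(-59.3), 'r', np.float64(11.3), 'hole', 135)
```

View pics/t_w.png

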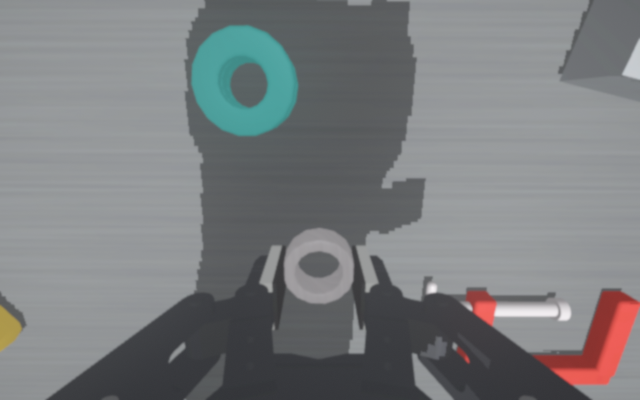

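>>> servo_tool:
  steps:
    - {"x":0,"y":0,"z":35,"yaw":0}
    - {"x":5,"y":-8,"z":70,"yaw":0}
    - {"x":20,"y":-30,"z":82,"yaw":0}
    - {"x":40,"y":-60,"z":82,"yaw":0}
    - {"x":60,"y":-90,"z":82,"yaw":0}
    - {"x":80,"y":-120,"z":82,"yaw":0}
    - {"x":100,"y":-150,"z":82,"yaw":0}
    - {"x":120,"y":-178,"z":82,"yaw":0}
    - {"x":131.6,"y":-195.4,"z":82,"yaw":0}
    - {"x":131.6,"y":-195.4,"z":82,"yaw":0}
    - {"x":131.6,"y":-195.4,"z":82,"yaw":0}
    - {"x":131.6,"y":-195.4,"z":82,"yaw":0}

```text
time: 41.28
ee_pos: [0.5774, -0.2527, 0.138]
tcp_rot: [-180.0, -0.2, 0.2]
wrist_force: [-0.1, 0.8, 0.0]
opening: 0.0335
```

```bash
python3 look.py u_w 578 -254 17 120 140; python3 ringfit.py 578 -254 127.5 18;python3 - <<'E'
from h import *
a,_=camera('side');b,_=camera('scene')
save('u_s',np.hstack([cv2.resize(b[100:230,110:240],(400,400),interpolation=cv2.INTER_CUBIC),cv2.resize(a[90:180,265:355],(400,400),interpolation=cv2.INTER_CUBIC)]))
E
```

```text
41.275 [ 577.4 -252.7  138. ] [-180.    -0.2    0.2] 0.03347318689286963 [-24.  15.   9.  84.   0. 156.]
(578.0, -254.0, 'r', 17.0, 'z', 126.6, 2575)
[ 577.5 -252.8  138.1]
(np.float64(578.0), np.float64(-253.8), 'r', np.float64(17.6), 'outer', 224)
(np.float64(578.3), np.float64(-254.0), 'r', np.float64(11.2), 'hole', 138)
```

View pics/u_w.png

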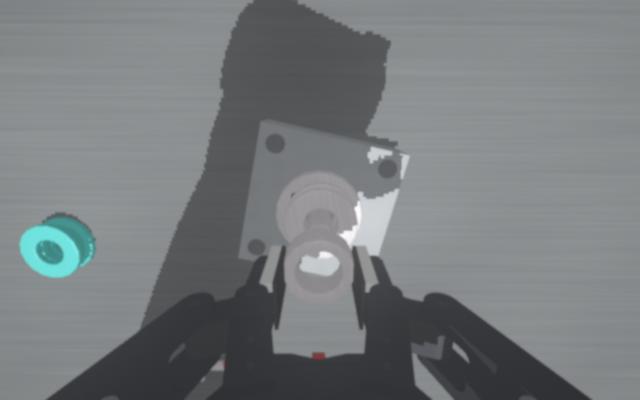

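View pics/u_s.png

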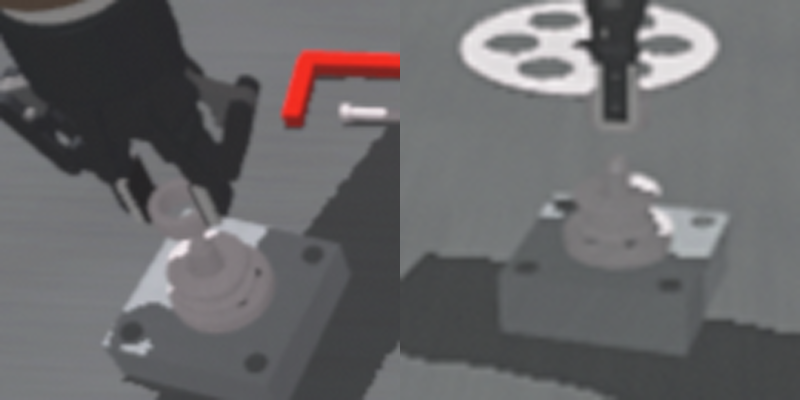

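>>> servo_tool:
  steps:
    - {"x":0.5,"y":-0.6,"z":-6,"yaw":0}
    - {"x":0.5,"y":-0.6,"z":-12,"yaw":0}
    - {"x":0.5,"y":-0.6,"z":-16,"yaw":0}
    - {"x":0.5,"y":-0.6,"z":-20,"yaw":0}
    - {"x":0.5,"y":-0.6,"z":-24,"yaw":0}
    - {"x":0.5,"y":-0.6,"z":-27,"yaw":0}
    - {"x":0.5,"y":-0.6,"z":-27,"yaw":0}

```text
time: 42.35
ee_pos: [0.578, -0.2536, 0.1108]
tcp_rot: [-180.0, -0.2, 0.2]
wrist_force: [-0.2, 0.0, -1.1]
opening: 0.0339
```

```bash
python3 look.py v_w 578 -254 9 80 95
```

```text
42.35 [ 578.  -253.6  110.8] [-180.    -0.2    0.2] 0.033881002993175494 [-24.  16.   6.  81.   0. 156.]
(578.4, -254.3, 'r', 7.8, 'z', 89.8, 424)
```

View pics/v_w.png

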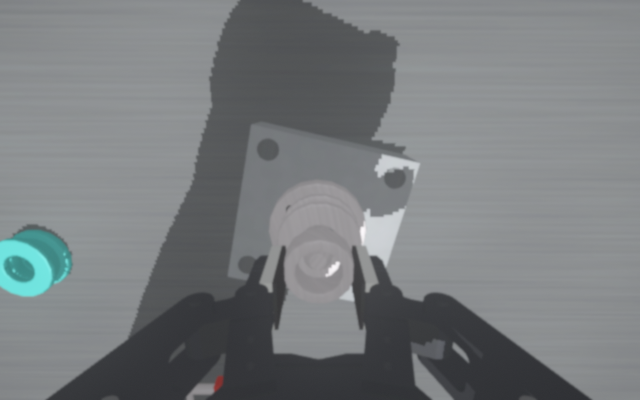

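The pin nose is inside the collar bore with no contact force. I lower it to the roller.

>>> servo_tool:
  steps:
    - {"x":0,"y":0,"z":-3,"yaw":0}
    - {"x":0,"y":0,"z":-6,"yaw":0}
    - {"x":0,"y":0,"z":-9,"yaw":0}
    - {"x":0,"y":0,"z":-11,"yaw":0}
    - {"x":0,"y":0,"z":-13,"yaw":0}
    - {"x":0,"y":0,"z":-13,"yaw":0}

```text
time: 43.15
ee_pos: [0.5781, -0.2536, 0.0979]
tcp_rot: [-180.0, -0.2, 0.2]
wrist_force: [-0.6, -0.1, -1.0]
opening: 0.0335
```

>>> servo_tool:
  steps:
    - {"x":0,"y":0,"z":-0.5,"yaw":0}
    - {"x":0,"y":0,"z":-1,"yaw":0}
    - {"x":0,"y":0,"z":-1.5,"yaw":0}
    - {"x":0,"y":0,"z":-1.5,"yaw":0}

```text
time: 43.65
ee_pos: [0.578, -0.2536, 0.0963]
tcp_rot: [-180.0, -0.2, 0.2]
wrist_force: [-0.5, 0.4, -0.9]
opening: 0.0335
```

>>> servo_tool:
  steps:
    - {"x":0,"y":0,"z":-0.4,"yaw":0}
    - {"x":0,"y":0,"z":-0.8,"yaw":0}
    - {"x":0,"y":0,"z":-1.2,"yaw":0}
    - {"x":0,"y":0,"z":-1.2,"yaw":0}

```text
time: 44.15
ee_pos: [0.5781, -0.2536, 0.0962]
tcp_rot: [-180.0, -0.2, 0.2]
wrist_force: [-3.8, 1.2, 8.1]
opening: 0.0336
```

Contact at 96.2 mm as expected. Release and rise.

>>> servo_tool:
  steps:
    - {"x":0,"y":0,"z":0,"yaw":0}
    - {"x":0,"y":0,"z":0,"yaw":0}
    - {"x":0,"y":0,"z":0,"yaw":0}
    - {"x":0,"y":0,"z":0,"yaw":0}
    - {"x":0,"y":0,"z":0,"yaw":0}
  grip: 70

```text
time: 44.78
ee_pos: [0.5781, -0.2536, 0.0961]
tcp_rot: [-180.0, -0.2, 0.2]
wrist_force: [-0.1, -0.1, 0.4]
opening: 0.07
```

>>> servo_tool:
  steps:
    - {"x":0,"y":0,"z":10,"yaw":0}
    - {"x":0,"y":0,"z":30,"yaw":0}
    - {"x":0,"y":0,"z":60,"yaw":0}
    - {"x":0,"y":0,"z":100,"yaw":0}
    - {"x":-20,"y":0,"z":130,"yaw":0}
    - {"x":-20,"y":0,"z":130,"yaw":0}
    - {"x":-20,"y":0,"z":130,"yaw":0}

```text
time: 45.65
ee_pos: [0.5582, -0.2536, 0.2259]
tcp_rot: [-180.0, -0.2, 0.2]
wrist_force: [0.9, 0.5, -0.2]
opening: 0.0702
```

```bash
python3 look.py x_w 578 -254 24 82 88
python3 - <<'E'
from h import *
a,_=camera('side');b,_=camera('scene')
save('x_s',np.hstack([cv2.resize(b[100:230,110:240],(400,400),interpolation=cv2.INTER_CUBIC),cv2.resize(a[90:180,265:355],(400,400),interpolation=cv2.INTER_CUBIC)]));save('x_scene',b)
o=get_obs();c=cam('wrist',o);w,d=camera('wrist');P=depthpts(c,d);r=np.hypot(P[...,0]-.5784,P[...,1]+.2542)
for nm,lo,hi,z in (('collar',.013,.017,.086),('roller',.0195,.0235,.070),('flange',.0265,.0305,.048)):
    m=(r>lo)&(r<hi)&(abs(P[...,2]-z)<.004)&(d>0);Q=P[m];A=np.c_[Q[:,:2]-[.5784,-.2542],np.ones(len(Q))];s=np.linalg.lstsq(A,Q[:,2],rcond=None)[0];print(nm,len(Q),'z',(s[2]*1000).round(1),'tilt deg',np.degrees(s[:2]).round(1))
m=(r<.005)&(P[...,2]<.1);print('pin top',np.percentile(P[m][:,2],95))
for nm in('scene',):
    A=np.load('a_scene.npz')['i'].astype(int);D=abs(A-b.astype(int)).max(2)
    for n,(u,v) in dict(tape=(400,137),square=(372,290),clamp=(230,130),turq1=(303,189),turq2=(398,181),green=(254,307)).items():
        print(n)
    save('x_diff',np.hstack([A[90:330,180:430].astype(np.uint8),b[90:330,180:430]]))
E
```

```text
45.65 [ 558.2 -253.6  225.9] [-180.    -0.2    0.2] 0.07015893942050164 [-24.  13.  16.  93.   0. 155.]
(577.6, -255.1, 'r', 18.0, 'z', 85.2, 878)
collar 493 z 85.1 tilt deg [-0.5 -0.4]
roller 496 z 69.3 tilt deg [ 0.2 -0.4]
flange 524 z 47.3 tilt deg [ 0. -0.]
pin top 0.09118766102380427
tape
square
clamp
turq1
turq2
green
```

View pics/x_w.png

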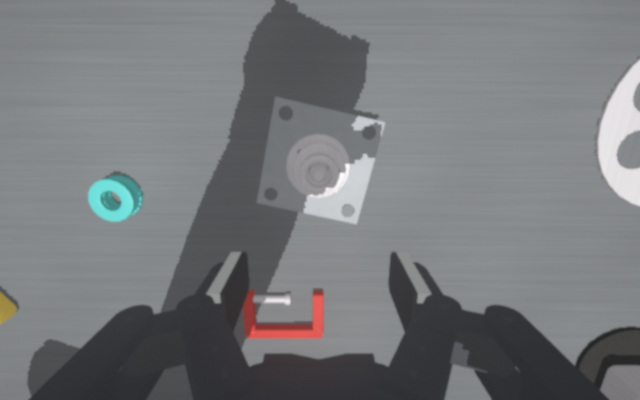

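View pics/x_s.png

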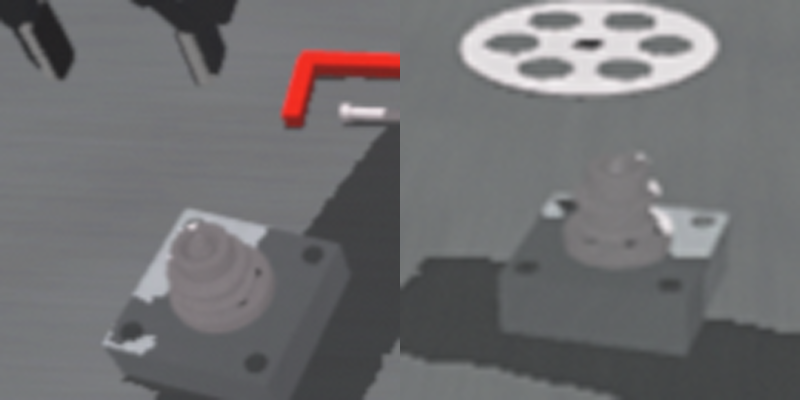

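View pics/x_diff.png

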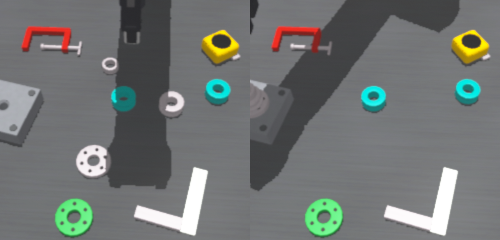

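The stack is complete and flat, the gripper is clear of it, and the bystanders and look-alikes are where they were. I hand it in.

```bash
python3 -c "
from h import *
print(job_done(), get_obs()['time'])"
```

```text
the job is handed in; nothing more can be done
the job is handed in; nothing more can be done
```

The bar bender is set up and handed in at about 46 s of the 128 s allowed. I pulled the pin level out of the clip's mouth and seated it in the socket until it bottomed. The flange, white roller and collar then went on in that order, each lowered until light contact before I let go.

**Seating:** In the last wrist picture the collar top is at 85.1 mm, the roller at 69.3 mm and the flange at 47.3 mm. That is 0.7 to 0.9 mm below the nominal 86, 70 and 48 mm; the camera also reads the base top about 0.6 mm low. The pin top is at 91.2 mm, which matches fully seated. Tilts are at most 0.5° per axis.

**Surroundings:** The gripper is open and about 100 mm above the stack. Comparing the first and last scene pictures by eye, the tape measure, square, clamp, turquoise rings and green disc have not moved.

**Disagreements:**
- The side camera read y about 3 to 4 mm higher than the other two, so I relied on the wrist camera.
- At close range the wrist camera put held rings up to about 1.5 mm from the tool centre. The bores had 3.5 mm of clearance, so this did no harm.
- The reported finger opening was about 2 to 4 mm below the true diameters.

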